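# Snap a filter cassette shut in the hand press

### The arm

A 7-joint arm with a two-finger parallel gripper is mounted at the origin on a cart in front of the work surface, level with it; the furniture and walls round the work are solid. World frame = base frame: x ahead of the robot, y to its left, z up, the work surface at z = 0. Lengths are in m, angles in degrees, forces in N, time in s.
With the tool pointing down it reaches from about 0.425 to 0.875 m from the base axis. Payload 4.7 kg.
Tool frame: the origin (TCP) lies between the finger pads; the fingertips stand 8 mm ahead of it and the grasp point (between the pads) lies 11 mm behind it (env.tip_extent is the distance from the TCP to the fingertips, in m); z points along the fingers, y is the line along which they close (so a half turn about z gives the same grasp; the last joint's range is limited). The gripper opens to 87 mm and grips with 3 to 60 N. Pads are 19 mm wide; open, the fingers measure 117 mm over their backs; the gripper's body (75 mm by 190 mm) begins 51 mm behind the grasp point.
Start: joints at [74.777, 18.392, -4.016, 83.108, 1.295, 78.541, -3.26], TCP at [0.179, -0.625, 0.21] pointing down, gripper open.
Joint ranges: [-163.93, 163.93], [-17.29, 119.83], [-79.2, 71.16], [3.27, 140.29], [-89.18, 269.18], [5.43, 117.66], [-154.24, 154.24]. Speed limits (degrees/s): [147.25, 147.25, 180, 180, 180, 180, 180].

### API

Orientations are given as [roll, pitch, yaw] about the fixed x, y, z axes, in that order (R = Rz(yaw) Ry(pitch) Rx(roll)).
In Python, from cell import sensors, vision, workorder, env gives the robot as it stands.
- The arm moves only by the tool drive_tool, never from a script. Its argument "moves" is a list of rows, each an object of numbers: "x", "y", "z": the shift along the tool's x, y, z in mm; "rx", "ry", "rz": the turn, a rotation vector about the tool's x, y, z in rad; "fingers": the closure, from -1 (fully open) to 1 (shut). In form: [{"x": .., "y": .., "z": .., "rx": .., "ry": .., "rz": .., "fingers": ..}, ...]. A call has 1 to 20 rows; each row is the pose to reach, as a shift and turn from the pose commanded when the call began, along the tool's axes at that moment; what a row does not reach only later rows make up. A row lasts 1/8 s, in which the tool goes at most 62.5 mm and 10.7 degrees, less where a joint would pass 70% of its speed; a pose out of reach is approached as far as the arm can. A call with a gripper value outside its range is refused whole. The fingers move at their own pace and stop on an object; "force" is the grip in N (left out, the last holds). Time passes only in rows, so rows that repeat a pose let the fingers close. It gives the time, the measured TCP pose, the force, the opening and the grip force at its end, in the units of the state.
- sensors.get_obs(): the state, without advancing time (a new reading comes with each control period).
- vision.read_camera(name): name is "side" or "top" or "wrist"; returns a dict with "image" (480x640x3 uint8, red, green, blue), "fx", "fy", "cx", "cy" (pixels), "R" (3x3) and "t" (3): a world point X has camera coordinates R X + t. Camera axes: x right, y down, z forward; pixel columns grow to the right and rows downward; lengths in m; the calibration is good to about 2 mm. A picture is of the moment at which its call begins. There is no depth.
- workorder.sign_off(): hands the job in; it is judged then, once.
The state is a dict: "time_s": time; "qpos": joint angles; "joint_velocities": joint speeds; "effort": joint torques, N m; "tool_pos": TCP position; "tool_rot": TCP orientation; "force": force on the tool from outside, world axes, zero at the start; "wrist_torque": the same for the moment, N m; "grip_width": finger opening in m; "grasp_force": force on a finger pad.
Only numpy, scipy, OpenCV 4.12 (cv2) and the standard library are available. Lean on these libraries where they do the work, as an engineer would, in place of code of your own. Each camera call takes 0.05 s, during which the arm holds its last target. There are 200 camera calls.

### The job

Lay the open filter cassette in the nest of the small hand press, let go of it, then squeeze the press's two handles together until the cassette's resistance peaks and gives and it has snapped shut. Squeeze no further than that, or the cassette cracks; then let the handles spring fully open again and leave the closed cassette in the nest. Do not disturb the flask, the vial and the dish standing around.

Things in the scene. Friction and masses are not known exactly. Their poses are not given: they have to be found in the camera images.
- press: Hand press fixed to the bench, like a nutcracker lying flat: grey base plate 128 x 92 x 10 mm, nest in the middle, two level arms that swing sideways on upright pivots at the far end (x = +55, y = +-34.5 mm). Origin on the bench under the middle of the nest; x points from the handles to the pivots (within 0.35 rad of straight away from the robot), y to the left arm, z up.
- press_nest (a point): Middle of the nest floor, 18 mm above the bench, over the press origin. The cassette lies here along the press's y, either end to the left, between four corner cheeks 31.4 mm apart in x, rising 8 mm above the floor, at y = +-14 to 18 mm; the 28 mm between them along y is free for fingers. The arms beside it reach 42 mm above the bench.
- press_right_jaw (a point): Middle of the right arm's round jaw pad face, 32 mm above the bench; it presses on one end of the cassette. The left arm has its like on an adjusting screw: open, the faces stand 43 to 49.5 mm apart. The screw setting differs each time and is not known, so neither is the handle gap at which the cassette gives (about 28 to 52 mm over the grips' outer faces).
- press_left_grip (a point): Middle of the left handle's grip, 172 mm from its pivot: a black bar 82 mm long, 8 mm thick, 24 mm high, 20 to 44 mm above the bench, clear of the base plate with only the bench below. Open, the two grips measure 66 mm over their outer faces; the point is then 29 mm left of the press's midline and 117 mm in front of the origin.
- press_right_grip (a point): The same on the right handle, mirrored.
- press_left (a joint): Angle of the left arm, rad: 0 open (where a weak spring, about 2 N at the grip, returns it), growing as it closes, stop at 0.145.
- press_right (a joint): The same for the right arm.
- cassette: Open two-part filter cassette, an octagonal barrel lying on a flat, 28 mm over the flats, 40 mm long (36 mm shut), 70 to 120 g; grey body half, white cap half, 4 mm gap between. Origin at the underside below the middle of the open length; y along the barrel to the cap, z up. Grip it across the flats, not on the ends. It cracks if a jaw presses with over 35 N (13 N on a handle's grip).
- cassette_cap (a joint): How far the cap is pushed on, m: 0 open, 0.004 snapped shut. Pushing meets a resistance that rises to about 20 N on the ends (about 8 N on each handle's grip, return spring included) at about 1 mm, then falls; past 2 mm it gives and snaps by itself to 4 mm, where it stays. Squeezing on, the jaws run free for up to 2 mm, then meet a hard stop.
- flask: Bystander: conical glass flask, 50 mm wide, 76 mm tall. Origin at the middle of its underside.
- vial: Bystander: small glass vial, 22 mm wide, 52 mm tall. Origin at the middle of its underside.
- dish: Bystander: clear round petri dish, 60 mm wide, 15 mm high. Origin at the middle of its underside.
Mind the look-alikes: they are no part of the job. What is shaped like the cassette but blue or orange is not meant.

How it is judged (in metres and radians):
On the way, in this order (a step that is already met when the one before it is completed fails the run):
1. the open cassette lies in the nest, let go (x of cassette in the frame of press between -0.004 and 0.004 m and y of cassette in the frame of press between -0.009 and 0.009 m and z of cassette in the frame of press between 0.015 and 0.0205 m and angle between the y axis of cassette and the y axis of press, either way round below 0.15 rad and value of joint cassette_cap below 0.001 m and contact force between the fingers and cassette below 0.1 N), for 0.2 s.
2. the cassette is snapped shut in the nest by squeezing the handles (value of joint cassette_cap above 0.0033 m and horizontal distance between cassette and press below 0.012 m and value of joint each of press_left, press_right above 0.01 rad), for 0.1 s.
At the end, for the whole second after the job is handed in: The cassette is snapped shut (cap pushed on more than 3.3 of 4 mm) and lies at rest flat in the press's nest (within 4 mm of its middle in x, 12 mm in y, 0.15 rad), and both handles have sprung open (less than 0.01 rad) (value of joint cassette_cap above 0.0033 m and x of cassette in the frame of press between -0.004 and 0.004 m and y of cassette in the frame of press between -0.012 and 0.012 m and z of cassette in the frame of press between 0.015 and 0.0205 m and angle between the y axis of cassette and the y axis of press, either way round below 0.15 rad and linear speed of cassette below 0.02 m/s and value of joint each of press_left, press_right below 0.01 rad); the robot touches nothing.
It fails at once if the press squeezes an end of the cassette with more than 35 N (it cracks) (contact force between any of press_left, press_right and cassette above 35 N).
It fails at once if the cap is pushed on outside the nest (value of joint cassette_cap above 0.002 m and horizontal distance between cassette and press above 0.02 m).
It fails at once if the cap is pushed on by the fingers instead of the press (value of joint cassette_cap between 0.0012 and 0.003 m and contact force between the fingers and cassette above 1 N).
It fails at once if a bystander is disturbed (moved more than 20 mm) (distance of any of flask, vial, dish from where it was at the start of the episode above 0.02 m).
It also fails if it takes over 61 s, if anything falls off the work surface, if the arm or the gripper's body presses on something with over 40 N, if the wrist force passes 120 N, or if a joint passes its speed limit or range.

## Working session

There is one attempt and no reset: what is moved stays moved. The work goes in short steps, Python scripts to look and compute and a tool call to move; the robot and the scene stay as the last step left them, time stands still between calls to the robot, and variables do not carry over. Pictures are saved under pics/ and viewed, at most 10 in all, crops included, and the job is handed in when it is done.

Besides the shell and the picture viewer there is one more tool, called after "Emit:" by a JSON object that holds its "api" and its "payload". drive_tool: Moves the arm, as the interface text tells. Its arguments: {"type":"object","properties":{"moves":{"type":"array"},"force":{"type":"number"}},"required":["moves"]}

```bash
mkdir -p pics; cat > h.py <<'E'
import numpy as np, cv2
from cell import sensors, vision, workorder, env
def cam(n):
    return vision.read_camera(n)
def ray(c,u,v,z):
    R=np.array(c["R"]);t=np.array(c["t"])
    d=R.T@np.array([(u-c["cx"])/c["fx"],(v-c["cy"])/c["fy"],1]);o=-R.T@t
    return o+d*(z-o[2])/d[2]
def proj(c,X):
    p=np.array(c["R"])@np.array(X)+np.array(c["t"]);return np.array([c["cx"]+c["fx"]*p[0]/p[2],c["cy"]+c["fy"]*p[1]/p[2]])
def save(n,im): cv2.imwrite("pics/"+n,im[:,:,::-1])
E
python3 - <<'E'
from h import *
import pickle
o=sensors.get_obs();print(o)
d={n:cam(n) for n in("top","side")}
for n in d: save(n+"0.png",d[n]["image"]);print(n,d[n]["R"],d[n]["t"],d[n]["fx"])
pickle.dump(d,open("c0.pkl","wb"))
E
```

```text
{'time_s': 0.0, 'qpos': array([74.7784412 , 18.43972505, -4.01587515, 83.17569553,  1.29457806,
       78.54122932, -3.26026926]), 'joint_velocities': array([0.04178145, 0.03569014, 0.00340665, 0.00858269, 0.03502525,
       0.05955339, 0.01012037]), 'effort': array([-3.97588319e-04, -4.91284060e+01, -4.04124185e-01, -3.12527490e+01,
       -6.39976398e-02,  4.36710881e-02,  1.99200526e-04]), 'tool_pos': array([ 0.17927801, -0.62417445,  0.2087471 ]), 'tool_rot': array([-1.79888574e+02,  5.29968723e-03,  1.60313039e+01]), 'force': array([-0.52314608,  0.96280197, -0.13538857]), 'wrist_torque': array([ 0.02028762,  0.01140355, -0.01292707]), 'grasp_force': 0.0, 'grip_width': 0.08721613960459083}
top [[ 0.00133224 -0.99996665  0.00805734]
 [-0.98301384 -0.00278831 -0.18351028]
 [ 0.18352663 -0.00767599 -0.98298477]] [0.01677448 0.54877307 0.94614345] 499.615306628592
side [[ 0.99138735 -0.12939018  0.0202313 ]
 [-0.05764546 -0.56985052 -0.81972397]
 [ 0.11759305  0.81149773 -0.57240136]] [-0.53495508  0.08981468  0.86697508] 458.4568995458398
```

View pics/top0.png

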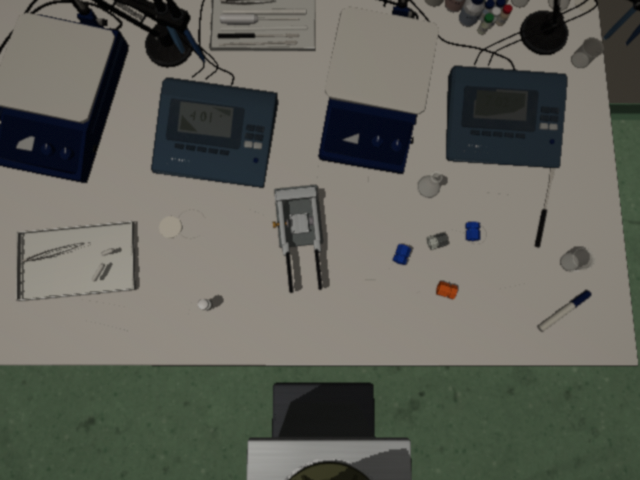

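View pics/side0.png

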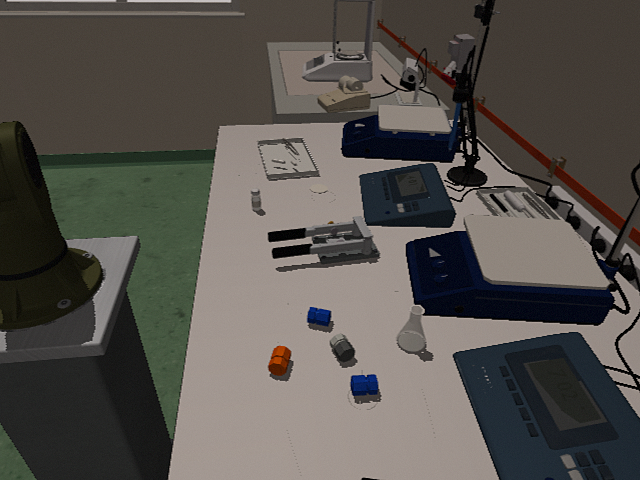

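Top view: the press is at about (300,225), with its handles at (290,270) and (320,268). There are four cassette-shaped things: grey/white at (438,241), blue at (402,254) and (473,231), and orange at (447,290). The grey/white one matches the description. The flask is at (430,186), the vial at (207,304) and the dish near (193,224). I'll confirm the cassette in an enlarged crop.

```bash
python3 - <<'E'
from h import *
import pickle
d=pickle.load(open("c0.pkl","rb"))
t=d["top"]["image"];s=d["side"]["image"]
def crop(im,u,v,w,h,k): return cv2.resize(im[v:v+h,u:u+w],None,fx=k,fy=k,interpolation=cv2.INTER_CUBIC)
a=crop(t,388,170,100,75+30,4);b=crop(t,255,175,100,105+20,4)[:420]
c=np.hstack([a[:420],crop(t,255,178,100,105+15,3.5)[:420]])
save("crop1.png",c)
print(c.shape)
c=d["top"]
for n,u,v,z in[("cass",438,241,.014),("flask",428,190,0),("vial",207,304,.02),("blue",402,254,.014),("blue2",473,231,.014),("or",447,290,.014),("gripL",290,272,.044),("gripR",320,268,.044),("nest",300,223,.018),("dish",193,224,.0)]: print(n,ray(c,u,v,z).round(3))
E
```

```text
(420, 750, 3)
cass [ 0.541 -0.226  0.014]
flask [ 0.654 -0.213  0.   ]
vial [0.411 0.244 0.02 ]
blue [ 0.514 -0.151  0.014]
blue2 [ 0.562 -0.3    0.014]
or [ 0.44  -0.24   0.014]
gripL [0.473 0.078 0.044]
gripR [0.481 0.018 0.044]
nest [0.578 0.06  0.018]
dish [0.578 0.285 0.   ]
```

View pics/crop1.png

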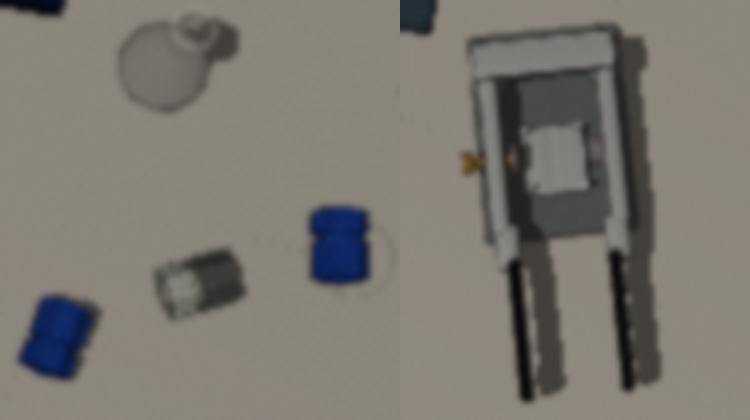

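The left crop shows the grey body with white cap lying at about (200,283), which is top image (438,241). The cap end points left and slightly down. It's the only one in grey and white, so this is the cassette. I'll move above it for a wrist view.

Emit:
{"api": "drive_tool", "payload": {"moves": [{"x": 458,"y": -283,"z": 0,"rz": -1.62,"fingers": -0.2},{"x": 458,"y": -283,"z": 0,"rz": -1.62,"fingers": -0.2},{"x": 458,"y": -283,"z": 0,"rz": -1.62,"fingers": -0.2},{"x": 458,"y": -283,"z": 0,"rz": -1.62,"fingers": -0.2},{"x": 458,"y": -283,"z": 0,"rz": -1.62,"fingers": -0.2},{"x": 458,"y": -283,"z": 0,"rz": -1.62,"fingers": -0.2},{"x": 458,"y": -283,"z": 0,"rz": -1.62,"fingers": -0.2},{"x": 458,"y": -283,"z": 0,"rz": -1.62,"fingers": -0.2},{"x": 458,"y": -283,"z": 0,"rz": -1.62,"fingers": -0.2},{"x": 458,"y": -283,"z": 0,"rz": -1.62,"fingers": -0.2},{"x": 458,"y": -283,"z": 0,"rz": -1.62,"fingers": -0.2},{"x": 458,"y": -283,"z": 0,"rz": -1.62,"fingers": -0.2},{"x": 458,"y": -283,"z": 0,"rz": -1.62,"fingers": -0.2}]}}

```text
invalid input at $.moves[0]: expected keys x, y, z, rx, ry, rz, fingers
```

```bash
python3 - <<'E'
from h import *
import pickle
o=sensors.get_obs();print(o["time_s"],o["tool_pos"],o["tool_rot"],o["grip_width"],o["qpos"])
c=cam("wrist");save("w1.png",c["image"]);pickle.dump(c,open("w1.pkl","wb"))
print(proj(c,[.541,-.226,.014]), -np.array(c["R"]).T@c["t"])
E
```

```text
0.1 [ 0.17931647 -0.62422637  0.20887558] [-1.79899566e+02  5.62951787e-03  1.60347845e+01] 0.0870289827973478 [74.77743933 18.43506325 -4.01744592 83.16708784  1.29568217 78.54356485
 -3.25931026]
[-169.7091702  -563.21774387] [ 0.25669126 -0.60172796  0.38330306]
```

View pics/w1.png

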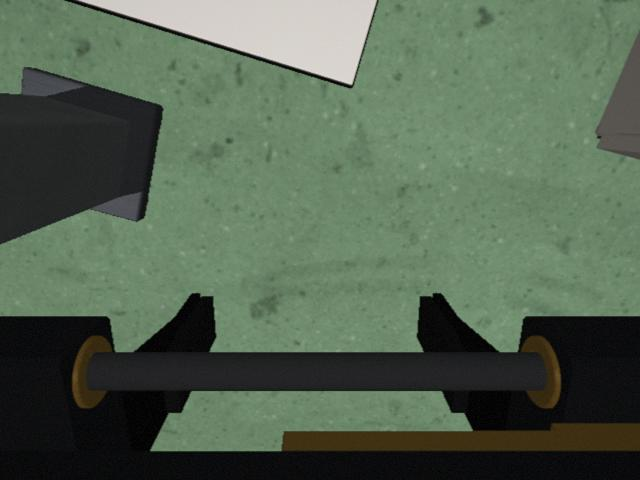

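The move was refused because every key is required, and the wrist view shows only floor. I'll resend it with all keys.

Emit:
{"api": "drive_tool", "payload": {"moves": [{"x": 458,"y": -283,"z": 0,"rx": 0,"ry": 0,"rz": -1.62,"fingers": -0.2},{"x": 458,"y": -283,"z": 0,"rx": 0,"ry": 0,"rz": -1.62,"fingers": -0.2},{"x": 458,"y": -283,"z": 0,"rx": 0,"ry": 0,"rz": -1.62,"fingers": -0.2},{"x": 458,"y": -283,"z": 0,"rx": 0,"ry": 0,"rz": -1.62,"fingers": -0.2},{"x": 458,"y": -283,"z": 0,"rx": 0,"ry": 0,"rz": -1.62,"fingers": -0.2},{"x": 458,"y": -283,"z": 0,"rx": 0,"ry": 0,"rz": -1.62,"fingers": -0.2},{"x": 458,"y": -283,"z": 0,"rx": 0,"ry": 0,"rz": -1.62,"fingers": -0.2},{"x": 458,"y": -283,"z": 0,"rx": 0,"ry": 0,"rz": -1.62,"fingers": -0.2},{"x": 458,"y": -283,"z": 0,"rx": 0,"ry": 0,"rz": -1.62,"fingers": -0.2},{"x": 458,"y": -283,"z": 0,"rx": 0,"ry": 0,"rz": -1.62,"fingers": -0.2},{"x": 458,"y": -283,"z": 0,"rx": 0,"ry": 0,"rz": -1.62,"fingers": -0.2},{"x": 458,"y": -283,"z": 0,"rx": 0,"ry": 0,"rz": -1.62,"fingers": -0.2},{"x": 458,"y": -283,"z": 0,"rx": 0,"ry": 0,"rz": -1.62,"fingers": -0.2}]}}

```text
time_s: 1.78
tool_pos: [0.5408, -0.2276, 0.2098]
tool_rot: [-180.0, 0.0, 108.7]
force: [0.1, -0.7, 0.3]
grip_width: 0.0517
grasp_force: 0.0
```

```bash
python3 - <<'E'
from h import *
import pickle
o=sensors.get_obs();print(o["time_s"],o["tool_pos"],o["tool_rot"],o["grip_width"],o["qpos"])
c=cam("wrist");save("w1.png",c["image"]);pickle.dump(c,open("w1.pkl","wb"))
print(proj(c,[.541,-.226,.014]), -np.array(c["R"]).T@c["t"])
E
```

```text
1.775 [ 0.54080068 -0.22756128  0.20983079] [-1.79974656e+02  2.08853538e-02  1.08707699e+02] 0.05170821629138859 [ 47.96492917  13.17486855 -32.33798576  91.57167389   7.21053649
  77.34714589  33.43287257]
[317.23808631 210.88102506] [ 0.51399682 -0.15017772  0.38424765]
```

View pics/w1.png

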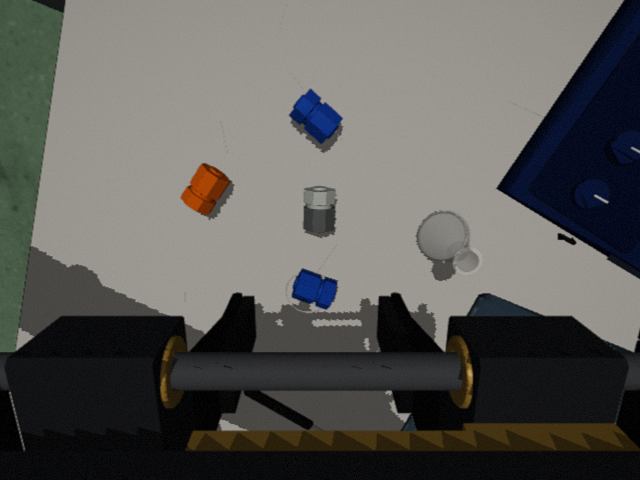

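The wrist view shows the cassette at (319,211), cap up and almost square to the fingers. The blue ones are at (315,117) and (315,288), orange at (205,190) and the flask at (443,238). Next I'll measure the exact centre and angle.

```bash
python3 - <<'E'
from h import *
import pickle
c=pickle.load(open("w1.pkl","rb"));im=c["image"]
g=cv2.cvtColor(im,cv2.COLOR_RGB2GRAY)
for v in range(182,242,4): print(v,g[v,296:344:2])
print(g[178:246:2,318])
E
```

```text
182 [153 153 154 153 154 154 156 153 152 152 153 155 154 155 153 152 153 153
 155 155 154 157 153 155]
186 [154 157 153 156 152 155 152 154 137 108  95  92  94  98 113 143 152 154
 154 155 154 154 153 151]
190 [152 152 154 155 139 113  90  84  84  90 105 114 114 110  92  85  86  83
  81  88 151 151 154 156]
194 [153 154 155 152 116 120 121 119 117 147 147 147 149 147 148 126 109 113
 108 110 125 155 155 156]
198 [155 153 153 153 118 119 119 122 117 148 145 146 147 149 143 119 110 111
 108 113 150 157 153 150]
202 [152 153 152 152 121 114 119 121 127 146 145 146 146 146 149 112 108 110
 108  94 118 153 151 155]
206 [152 156 151 154  71  60 104 123 134 136 141 136 135 133 131 120 108  83
  39  60 152 154 154 154]
210 [152 151 156 155  66  53  54  53  51  66  71  77  74  72  74  51  49  52
  50  63 151 153 152 155]
214 [154 154 152 152  61  56  49  54  54  71  68  68  70  71  69  52  50  46
  50  65 154 154 154 155]
218 [155 153 153 154  59  57  53  51  58  69  67  70  70  70  65  47  51  50
  48  53 126 152 155 153]
222 [153 152 152 137  54  51  53  55  67  68  66  69  67  69  64  50  51  49
  45  66 155 151 153 151]
226 [153 152 151 138  56  55  51  55  58  69  71  68  71  68  70  48  47  48
  47 112 152 154 156 152]
230 [154 156 151 152 144  67  47  57  54  65  68  68  68  66  66  49  50  50
  56  69 152 154 153 153]
234 [152 156 154 151 154 156 146 119  78  71  75  72  73  69  73  72  77 140
  85 123 152 153 154 156]
238 [153 156 153 151 155 153 153 153 155 156 154 153 144 150 153 153 152 155
 152 155 155 154 154 153]
[153 154 155 153  92 146 114 139 147 148 146 147 146 145 136 144  77  69
  68  68  70  70  69  67  68  70  68  58  72  79 153 152 152 155]
```

```bash
python3 - <<'E'
from h import *
import pickle
c=pickle.load(open("w1.pkl","rb"));g=cv2.cvtColor(c["image"],cv2.COLOR_RGB2GRAY).astype(float)
def cross(p,th,rev):
    r=range(len(p)-1)
    for i in (reversed(r) if rev else r):
        a,b=p[i],p[i+1]
        if (a-th)*(b-th)<=0 and a!=b: return i+(th-a)/(b-a)
m=[];vs=[];f=[];fv=[]
for v in list(range(209,229)):
    p=g[v,290:350];m.append((cross(p,100,0)+290,cross(p,100,1)+290));vs.append(v)
    q=g[v,304:334]; 
m=np.array(m)
L=np.polyfit(vs,m[:,0],1);R=np.polyfit(vs,m[:,1],1);print("slopes",L,R,m.mean(0))
# body silhouette rays at z=.014 mid height
def pt(line,v,z):return ray(c,np.polyval(line,v),v,z)
for z in(.014,.0198):
    a=(pt(L,209,z)+pt(R,209,z))/2;b=(pt(L,228,z)+pt(R,228,z))/2
    d=a-b;print(z,(a+b)/2,"axis yaw",np.degrees(np.arctan2(d[1],d[0])),"w",np.linalg.norm(pt(L,218,z)-pt(R,218,z)))
A=ray(c,319.6,191.3,.028);B=ray(c,319.6,233.8,.028)
print("ends",A,B,(A+B)/2,np.linalg.norm(A-B),np.degrees(np.arctan2(*(A-B)[1::-1])))
E
```

```text
slopes [-3.84676599e-02  3.11555591e+02] [-3.16614361e-02  3.41609716e+02] [303.15040738 334.69169223]
0.014 [ 0.54473493 -0.23223716  0.014     ] axis yaw 106.91711336009816 w 0.028595261730119156
0.0198 [ 0.54425341 -0.23095168  0.0198    ] axis yaw 106.91711336009881 w 0.028147311502741867
ends [ 0.53638379 -0.20630674  0.028     ] [ 0.54860131 -0.24198419  0.028     ] [ 0.54249255 -0.22414547  0.028     ] 0.037711376776972186 108.90345232011191
```

Emit:
{"api": "drive_tool", "payload": {"moves": [{"x": 2.8,"y": 2.7,"z": 60,"rx": 0,"ry": 0,"rz": 0,"fingers": -0.2},{"x": 2.8,"y": 2.7,"z": 115,"rx": 0,"ry": 0,"rz": 0,"fingers": -0.2},{"x": 2.8,"y": 2.7,"z": 155,"rx": 0,"ry": 0,"rz": 0,"fingers": -0.2},{"x": 2.8,"y": 2.7,"z": 180,"rx": 0,"ry": 0,"rz": 0,"fingers": -0.2},{"x": 2.8,"y": 2.7,"z": 193,"rx": 0,"ry": 0,"rz": 0,"fingers": -0.2},{"x": 2.8,"y": 2.7,"z": 193,"rx": 0,"ry": 0,"rz": 0,"fingers": -0.2},{"x": 2.8,"y": 2.7,"z": 193,"rx": 0,"ry": 0,"rz": 0,"fingers": 0.1},{"x": 2.8,"y": 2.7,"z": 193,"rx": 0,"ry": 0,"rz": 0,"fingers": 0.5},{"x": 2.8,"y": 2.7,"z": 193,"rx": 0,"ry": 0,"rz": 0,"fingers": 0.5},{"x": 2.8,"y": 2.7,"z": 193,"rx": 0,"ry": 0,"rz": 0,"fingers": 0.5},{"x": 2.8,"y": 2.7,"z": 193,"rx": 0,"ry": 0,"rz": 0,"fingers": 0.5}], "force": 10}}

```text
time_s: 3.2
tool_pos: [0.5432, -0.2228, 0.0169]
tool_rot: [180.0, 0.0, 108.9]
force: [-0.3, -0.3, 0.5]
grip_width: 0.0226
grasp_force: 0.0
```

Width is 22.6 mm with no grip force, which suggests a miss. I'll look before doing anything else.

```bash
python3 - <<'E'
from h import *
o=sensors.get_obs();print(o["grip_width"],o["grasp_force"],o["tool_pos"])
a=cam("wrist")["image"];b=cam("side");
import pickle;pickle.dump(b,open("s2.pkl","wb"))
u,v=300,310
bb=cv2.resize(b["image"][v-70:v+130,u-80:u+120],(480,480))
save("m1.png",np.hstack([cv2.resize(a,(320,240)).repeat(1,0),np.zeros((240,0,3),np.uint8)]) if 0 else np.hstack([cv2.copyMakeBorder(cv2.resize(a,(320,240)),0,240,0,0,0),bb]))
E
```

```text
0.022642720758637793 0.0 [ 0.5432065  -0.22278586  0.01694947]
```

View pics/m1.png

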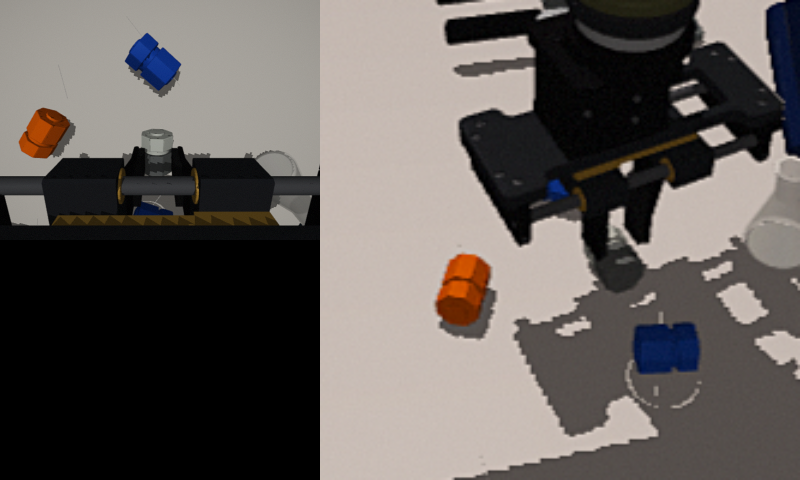

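The cassette is between the fingers but not held. I'll close further and read the sensors.

Emit:
{"api": "drive_tool", "payload": {"moves": [{"x": 0,"y": 0,"z": 0,"rx": 0,"ry": 0,"rz": 0,"fingers": 0.6},{"x": 0,"y": 0,"z": 0,"rx": 0,"ry": 0,"rz": 0,"fingers": 0.6}]}}

```text
time_s: 3.55
tool_pos: [0.5432, -0.2228, 0.0168]
tool_rot: [-180.0, 0.0, 108.9]
force: [1.1, -0.1, 0.4]
grip_width: 0.0182
grasp_force: 0.0
```

```bash
python3 - <<'E'
from h import *
a=cam("wrist")["image"];b=cam("side")["image"];t=cam("top")["image"]
A=cv2.resize(a[230:420,220:420],(400,380));B=cv2.resize(b[310:380,290:400],(400,255),interpolation=cv2.INTER_CUBIC)
B=cv2.convertScaleAbs(B,alpha=1.8);A=cv2.convertScaleAbs(A,alpha=1.6)
save("m2.png",np.hstack([A,cv2.copyMakeBorder(B,0,125,0,0,0)]))
E
```

```text
(no output)
```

View pics/m2.png

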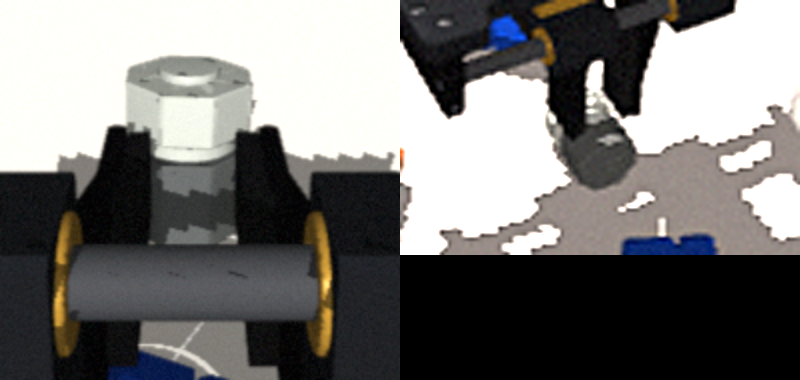

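```bash
python3 - <<'E'
from h import *
from scipy.spatial.transform import Rotation as Ro
o=sensors.get_obs();c=cam("wrist")
R=Ro.from_euler("xyz",o["tool_rot"],degrees=True).as_matrix();p=o["tool_pos"]
print(env.tip_extent,o["grip_width"],o["grasp_force"],p)
for q in[(9.5,9,8),(-9.5,9,8),(9.5,-9,8),(9.5,9,-11),(0,0,0),(0,9,8)]: print(q,proj(c,p+R@(np.array(q)/1000)).round(1))
# cassette features: body/cap boundary & ends from pixels
for n,u,v,z in[("cap top far",310,256,.028),("cap bottom front",312,307,.014)]: print(n,R.T@(ray(c,u,v,z)-p))
t=cam("top")
A=cv2.resize(t["image"][215:265,405:465],(600,500))
save("m3.png",cv2.convertScaleAbs(A,alpha=1.5))
print(np.abs(c["R"]@R).round(2))
E
```

```text
0.008 0.017353704236599158 0.0 [ 0.54313249 -0.22274768  0.0168132 ]
(9.5, 9, 8) [336.2 279.6]
(-9.5, 9, 8) [335.6 316.4]
(9.5, -9, 8) [297.7 279.6]
(9.5, 9, -11) [338.3 296.1]
(0, 0, 0) [317.  305.5]
(0, 9, 8) [335.9 298.3]
cap top far [ 0.02749563 -0.0029383  -0.01118711]
cap bottom front [-0.00208657 -0.00229328  0.0028135 ]
[[0.   1.   0.  ]
 [0.96 0.   0.29]
 [0.29 0.   0.96]]
```

```bash
python3 - <<'E'
from h import *
from scipy.spatial.transform import Rotation as Ro
o=sensors.get_obs();c=cam("side")
R=Ro.from_euler("xyz",o["tool_rot"],degrees=True).as_matrix();p=o["tool_pos"]
for q in[(0,-9,8),(-9.5,-9,8),(9.5,-9,8),(0,9,8),(-9.5,9,8),(0,-9,-8),(0,9,-8)]: print(q,(p+R@(np.array(q)/1000)).round(3),proj(c,p+R@(np.array(q)/1000)).round(1))
im=c["image"];save("m4.png",np.hstack([cv2.convertScaleAbs(cv2.resize(im[318:368,315:375],(480,400),interpolation=cv2.INTER_CUBIC),alpha=2.2)]))
E
```

```text
(0, -9, 8) [ 0.535 -0.226  0.009] [337.2 350.9]
(-9.5, -9, 8) [ 0.538 -0.235  0.009] [339.9 355. ]
(9.5, -9, 8) [ 0.532 -0.217  0.009] [334.5 346.8]
(0, 9, 8) [ 0.552 -0.22   0.009] [346.9 347.2]
(-9.5, 9, 8) [ 0.555 -0.229  0.009] [349.8 351.3]
(0, -9, -8) [ 0.535 -0.226  0.025] [337.6 344.1]
(0, 9, -8) [ 0.552 -0.22   0.025] [347.4 340.5]
```

View pics/m4.png

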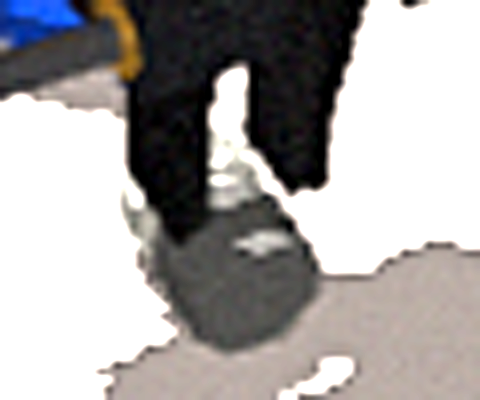

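The far fingertip ends at about (352,342) in the side view, some 14 mm above where it is predicted. So the tips are resting above the barrel's sloping flats. I'll open, go 7 mm lower watching the force, and close gently.

Emit:
{"api": "drive_tool", "payload": {"moves": [{"x": 0,"y": 0,"z": 0,"rx": 0,"ry": 0,"rz": 0,"fingers": -0.1},{"x": 0,"y": 0,"z": 0,"rx": 0,"ry": 0,"rz": 0,"fingers": -0.1},{"x": 0,"y": 0,"z": 0,"rx": 0,"ry": 0,"rz": 0,"fingers": -0.1},{"x": 0,"y": 0,"z": 3,"rx": 0,"ry": 0,"rz": 0,"fingers": -0.1},{"x": 0,"y": 0,"z": 7,"rx": 0,"ry": 0,"rz": 0,"fingers": -0.1},{"x": 0,"y": 0,"z": 7,"rx": 0,"ry": 0,"rz": 0,"fingers": -0.1}]}}

```text
time_s: 4.6
tool_pos: [0.5427, -0.2226, 0.0092]
tool_rot: [-180.0, -0.0, 108.9]
force: [-0.3, 0.3, -0.6]
grip_width: 0.0476
grasp_force: 0.0
```

```bash
python3 - <<'E'
from h import *
from scipy.spatial.transform import Rotation as Ro
o=sensors.get_obs();c=cam("side");w=cam("wrist")
print(o["force"],o["grip_width"],o["tool_pos"])
R=Ro.from_euler("xyz",o["tool_rot"],degrees=True).as_matrix();p=o["tool_pos"]
for q in[(0,22,8),(-9.5,22,8),(0,-22,8),(-9.5,-22,8)]: print(q,proj(c,p+R@(np.array(q)/1000)).round(1))
A=cv2.resize(w["image"][230:420,220:420],(400,380));A=cv2.convertScaleAbs(A,alpha=1.6)
im=c["image"];B=cv2.convertScaleAbs(cv2.resize(im[310:370,305:375],(400,343),interpolation=cv2.INTER_CUBIC),alpha=2.2)
save("m5.png",np.hstack([A,cv2.copyMakeBorder(B,0,37,0,0,0)]))
E
```

```text
[-0.29934429  0.34464767 -0.56988106] 0.047610282436300666 [ 0.5427117  -0.22259046  0.0092391 ]
(0, 22, 8) [353.3 347.8]
(-9.5, 22, 8) [356.2 351.8]
(0, -22, 8) [329.6 356.7]
(-9.5, -22, 8) [332.3 360.8]
```

View pics/m5.png

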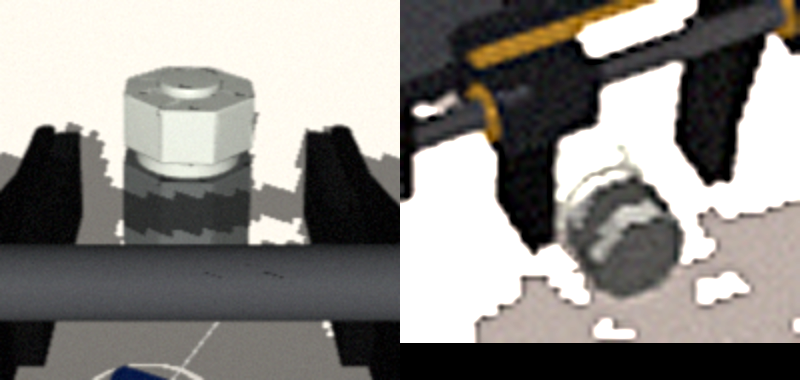

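The tips are now clearly beside the barrel, at about mid-height. Closing.

Emit:
{"api": "drive_tool", "payload": {"moves": [{"x": 0,"y": 0,"z": 0,"rx": 0,"ry": 0,"rz": 0,"fingers": 0.1},{"x": 0,"y": 0,"z": 0,"rx": 0,"ry": 0,"rz": 0,"fingers": 0.5},{"x": 0,"y": 0,"z": 0,"rx": 0,"ry": 0,"rz": 0,"fingers": 0.5},{"x": 0,"y": 0,"z": 0,"rx": 0,"ry": 0,"rz": 0,"fingers": 0.5}], "force": 10}}

```text
time_s: 5.2
tool_pos: [0.543, -0.2229, 0.0099]
tool_rot: [-180.0, 0.0, 108.8]
force: [-1.5, -0.3, 2.5]
grip_width: 0.0234
grasp_force: 1.1
```

The fingers are touching only the upper slope (width 23 mm, slight upward push), so the tips are still high. I'll open and go down in guarded steps.

Emit:
{"api": "drive_tool", "payload": {"moves": [{"x": 0,"y": 0,"z": 0,"rx": 0,"ry": 0,"rz": 0,"fingers": -0.1},{"x": 0,"y": 0,"z": 0,"rx": 0,"ry": 0,"rz": 0,"fingers": -0.1},{"x": 0,"y": 0,"z": 0,"rx": 0,"ry": 0,"rz": 0,"fingers": -0.1},{"x": 0,"y": 0,"z": 2,"rx": 0,"ry": 0,"rz": 0,"fingers": -0.1},{"x": 0,"y": 0,"z": 3.5,"rx": 0,"ry": 0,"rz": 0,"fingers": -0.1},{"x": 0,"y": 0,"z": 3.5,"rx": 0,"ry": 0,"rz": 0,"fingers": -0.1}]}}

```text
time_s: 5.95
tool_pos: [0.543, -0.2227, 0.0061]
tool_rot: [-180.0, -0.0, 108.9]
force: [-0.8, 0.9, -0.2]
grip_width: 0.0475
grasp_force: 0.0
```

Emit:
{"api": "drive_tool", "payload": {"moves": [{"x": 0,"y": 0,"z": 2,"rx": 0,"ry": 0,"rz": 0,"fingers": -0.1},{"x": 0,"y": 0,"z": 4,"rx": 0,"ry": 0,"rz": 0,"fingers": -0.1},{"x": 0,"y": 0,"z": 4,"rx": 0,"ry": 0,"rz": 0,"fingers": -0.1}]}}

```text
time_s: 6.32
tool_pos: [0.543, -0.2227, 0.0021]
tool_rot: [-180.0, -0.0, 108.9]
force: [-0.8, 0.7, 0.7]
grip_width: 0.0477
grasp_force: 0.0
```

Emit:
{"api": "drive_tool", "payload": {"moves": [{"x": 0,"y": 0,"z": 0,"rx": 0,"ry": 0,"rz": 0,"fingers": 0.1},{"x": 0,"y": 0,"z": 0,"rx": 0,"ry": 0,"rz": 0,"fingers": 0.4},{"x": 0,"y": 0,"z": 0,"rx": 0,"ry": 0,"rz": 0,"fingers": 0.4},{"x": 0,"y": 0,"z": 0,"rx": 0,"ry": 0,"rz": 0,"fingers": 0.4}], "force": 8}}

```text
time_s: 6.82
tool_pos: [0.5429, -0.223, 0.0024]
tool_rot: [-180.0, 0.0, 108.8]
force: [-1.5, -0.0, 0.8]
grip_width: 0.028
grasp_force: 8.0
```

It is gripped at 28.0 mm with 8 N. Lift and carry it to hover over the press.

Emit:
{"api": "drive_tool", "payload": {"moves": [{"x": 0,"y": 0,"z": -30,"rx": 0,"ry": 0,"rz": 0,"fingers": 0.4},{"x": 0,"y": 0,"z": -80,"rx": 0,"ry": 0,"rz": 0,"fingers": 0.4},{"x": 0,"y": 0,"z": -135,"rx": 0,"ry": 0,"rz": 0,"fingers": 0.4},{"x": 25,"y": 12,"z": -180,"rx": 0,"ry": 0,"rz": 0.04,"fingers": 0.4},{"x": 70,"y": 34,"z": -205,"rx": 0,"ry": 0,"rz": 0.1,"fingers": 0.4},{"x": 120,"y": 58,"z": -205,"rx": 0,"ry": 0,"rz": 0.15,"fingers": 0.4},{"x": 170,"y": 82,"z": -205,"rx": 0,"ry": 0,"rz": 0.2,"fingers": 0.4},{"x": 220,"y": 106,"z": -205,"rx": 0,"ry": 0,"rz": 0.24,"fingers": 0.4},{"x": 257,"y": 124,"z": -205,"rx": 0,"ry": 0,"rz": 0.24,"fingers": 0.4},{"x": 257,"y": 124,"z": -205,"rx": 0,"ry": 0,"rz": 0.24,"fingers": 0.4},{"x": 257,"y": 124,"z": -205,"rx": 0,"ry": 0,"rz": 0.24,"fingers": 0.4}], "force": 12}}

```text
time_s: 8.2
tool_pos: [0.5774, 0.0598, 0.207]
tool_rot: [-180.0, 0.0, 95.1]
force: [-0.6, -1.1, -1.2]
grip_width: 0.0275
grasp_force: 12.0
```

```bash
python3 - <<'E'
from h import *
import pickle
o=sensors.get_obs();c=cam("wrist");c["obs"]=o
print(o["tool_pos"],o["tool_rot"],o["grip_width"],o["grasp_force"],o["qpos"])
pickle.dump(c,open("w2.pkl","wb"))
save("w2.png",cv2.convertScaleAbs(c["image"],alpha=1.5))
E
```

```text
[0.57737308 0.05984491 0.2069934 ] [-1.79968063e+02  4.61190812e-02  9.50932790e+01] 0.027493028123984454 11.993690947470164 [ 26.68163789  13.87094269 -41.09321187  92.4143318    9.33941622
  77.24790071 -10.56533964]
```

View pics/w2.png

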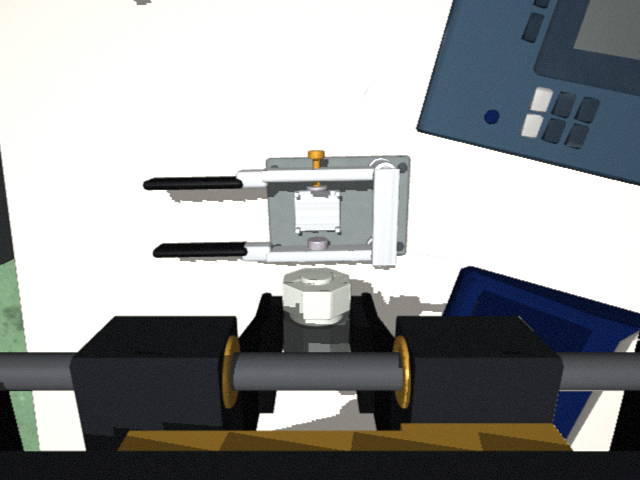

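The wrist view shows the nest at (318,211), the jaw pads at (317,187) and (318,243), and the black grips along (146–245,183) and (155–245,249). The cassette is held squarely at the bottom, cap towards the left arm. From here on I measure numerically only.

```bash
python3 - <<'E'
from h import *
import pickle
c=pickle.load(open("w2.pkl","rb"));im=c["image"]
g=cv2.cvtColor(im,cv2.COLOR_RGB2GRAY)
m=(g<30).astype(np.uint8);m[:,:120]=0;m[280:]=0;m[:,300:]=0
n,l,s,ce=cv2.connectedComponentsWithStats(m)
G=[]
for i in range(1,n):
    if s[i][4]>100:
        y,x=np.nonzero(l==i);print("comp",s[i],ce[i])
        vx,vy,x0,y0=cv2.fitLine(np.column_stack([x,y]).astype(np.float32),2,0,.01,.01).ravel()
        a=ray(c,x.min(),y0+(x.min()-x0)*vy/vx,.04);b=ray(c,x.max(),y0+(x.max()-x0)*vy/vx,.04)
        print(a.round(4),b.round(4),np.degrees(np.arctan2(*(b-a)[1::-1])))
        G.append((a+b)/2)
for v in range(184,242,3): print(v,g[v,286:352:2])
# base plate edges
for v in (165,200,220): print("plate",v,g[v,258:280],g[v,398:418])
E
```

```text
comp [144 177  98  13 940] [191.69361702 183.08510638]
[0.4343 0.0771 0.04  ] [0.5131 0.0854 0.04  ] 6.043880844302032
comp [ 154  243   93   14 1109] [199.44815149 249.55455365]
[0.4411 0.0202 0.04  ] [0.5194 0.0294 0.04  ] 6.686985704854242
184 [ 50  51  48  45  48  48  46  49  49  50  49  50  50  46  57  63 100  59
  49  50  52  50  50  50  49  48  50  50  49  53  48  49  48]
187 [ 51  47  49  48  51  49  51  50  51  50  64  97 106  98 104 112 117 114
 109 100  76  47  52  51  52  47  50  50  52  48  48  48  54]
190 [ 52  49  49  51  51  56  60  88  90  89  96  98 106 110 110 121 100  93
  81  68  58  73  91  93  92  93  83  48  47  48  95  97  95]
193 [106 108 107 104 134 170 142 176 177 176 173 174 145  86  84  84  83  87
  85  83  84  82 136 175 150 177 176  97 101 102 102 103 104]
196 [104 102 104 104 124 164 114 134 176 174 175 174 175 167  95  90  90  90
  92  91  81 135 171 172 169 142 108  57  84 104 104 102 103]
199 [102 104 105 107 139 143  88 139 175 175 173 176 176 175 173 176 177 175
 176 176 174 176 175 175 172 172 157  51  78 104 102 101 104]
202 [102 103 103 104 13
[... 1774 characters left out ...]
 102 107]
241 [106 105 103 102 104 106 106 103 103 104 102  81 101  94  81  85  86  93
 101  99  88  54  83 105 104 105 101 103 105 105 102 104 104]
plate 165 [181 181 181 182 181 185 181 146  86  92 103 105 104  89  80  76  70  67
  75  91 102 104] [ 62  58  58  62  62  60  59  59  69  87  90  81 134 183 183 180 185 181
 184 183]
plate 200 [186 183 183 184 185 186 186 186 186 148  89  97 103 103 106 106 104 105
 104 102 101 105] [135 106 104 105 103 104 103 106  97  91 117 165 185 183 184 181 182 184
 184 182]
plate 220 [183 182 184 185 183 185 182 183 184 183 147  89  92 101 104 105 104 107
 102 102 104 103] [ 99 104 101 102 103  99 101  97  87 111 161 180 185 183 181 184 184 186
 183 185]
```

```bash
python3 - <<'E'
from h import *
import pickle
c=pickle.load(open("w2.pkl","rb"));g=cv2.cvtColor(c["image"],cv2.COLOR_RGB2GRAY).astype(float)
def fit(vs,u0,u1,th,rev=0):
    P=[]
    for v in vs:
        p=g[v,u0:u1];k=np.nonzero((p[:-1]-th)*(p[1:]-th)<=0)[0];i=k[-1] if rev else k[0]
        P.append((u0+i+(th-p[i])/(p[i+1]-p[i]),v))
    return np.array(P)
def line(P,z):
    X=np.array([ray(c,u,v,z)[:2] for u,v in P]);vx,vy,x,y=cv2.fitLine(X.astype(np.float32),cv2.DIST_HUBER,0,.001,.001).ravel()
    if vy<0:vx,vy=-vx,-vy
    return np.degrees(np.arctan2(vy,vx))-90,np.array([x,y])
PL=line(fit(range(195,240),258,285,145),.01);PR=line(fit(range(190,240),395,425,140,1),.01);print("plate edges",PL,PR)
NL=line(fit(range(202,226),286,304,140),.018);NR=line(fit(range(201,225),328,345,130,1),.018)
print("nest edges",NL,NR)
th=np.radians((PL[0]+PR[0]+NL[0]+NR[0])/4);ex=np.array([np.cos(th),np.sin(th)]);ey=np.array([-ex[1],ex[0]])
print("yaw",np.degrees(th),"x along ex: plate",PL[1]@ex,PR[1]@ex,"nest",NL[1]@ex,NR[1]@ex)
# y ends of nest at column ~318 : rows
col=g[180:250,[322,326,330]];print(col.T.astype(int))
for (u,v,z) in [(317,211,.018),(317,187,.032),(318,243,.032),(317,231,.018),(317,198,.018)]: 
    X=ray(c,u,v,z)[:2];print((u,v,z),X,X@ex,X@ey)
for X in [(.4737,.0813),(.4803,.0248)]: print("grip",np.array(X)@ex,np.array(X)@ey)
o=c["obs"]["tool_pos"][:2];print("tcp",o@ex,o@ey)
E
```

```text
Traceback (most recent call last):
IndexError: index 0 is out of bounds for axis 0 with size 0
```

```bash
cat > meas.py <<'E'
from h import *
import pickle,sys
c=pickle.load(open(sys.argv[1],"rb"));g=cv2.cvtColor(c["image"],cv2.COLOR_RGB2GRAY).astype(float)
def fit(vs,u0,u1,th,rev=0):
    P=[]
    for v in vs:
        p=g[v,u0:u1];k=np.nonzero((p[:-1]-th)*(p[1:]-th)<0)[0]
        if len(k)==0: continue
        i=k[-1] if rev else k[0];P.append((u0+i+(th-p[i])/(p[i+1]-p[i]),v))
    return np.array(P)
def line(P,z):
    X=np.array([ray(c,u,v,z)[:2] for u,v in P]);vx,vy,x,y=cv2.fitLine(X.astype(np.float32),cv2.DIST_HUBER,0,.001,.001).ravel()
    if vy<0:vx,vy=-vx,-vy
    return np.degrees(np.arctan2(vy,vx))-90,np.array([x,y]),len(P)
E
cat > m.py <<'E'
from meas import *
PL=line(fit(range(195,235),258,285,145),.01);PR=line(fit(range(190,235),395,425,140,1),.01);print("plate edges",PL,PR)
NL=line(fit(range(202,226),286,304,140),.018);NR=line(fit(range(201,225),328,345,130,1),.018)
print("nest edges",NL,NR)
th=np.radians((PL[0]+PR[0]+NL[0]+NR[0])/4);ex=np.array([np.cos(th),np.sin(th)]);ey=np.array([-ex[1],ex[0]])
print("yaw",np.degrees(th),"x along ex: plate",PL[1]@ex,PR[1]@ex,"nest",NL[1]@ex,NR[1]@ex)
print(g[180:250,[322,326,330]].T.astype(int))
for (u,v,z) in [(317,211,.018),(317,187,.032),(318,243,.032),(317,231,.018),(317,198,.018)]: 
    X=ray(c,u,v,z)[:2];print((u,v,z),X,X@ex,X@ey)
for X in [(.4737,.0813),(.4803,.0248)]: print("grip",np.array(X)@ex,np.array(X)@ey)
o=c["obs"]["tool_pos"][:2];print("tcp",o@ex,o@ey)
E
python3 m.py w2.pkl
```

```text
plate edges (np.float32(6.126381), array([0.53330934, 0.05323434], dtype=float32), 33) (np.float32(6.0828094), array([0.6601198, 0.0633176], dtype=float32), 45)
nest edges (np.float32(7.0144196), array([0.55814743, 0.05844522], dtype=float32), 24) (np.float32(6.6160126), array([0.5967707 , 0.06284341], dtype=float32), 24)
yaw 6.459905 x along ex: plate 0.5359126 0.66305226 nest 0.5611792 0.60005206
[[118  63  48  47  49  71  78 109 116 105  81  80  85  85  87  82  92 161
  177 176 175 172 166 167 164 169 168 167 165 166 168 173 172 174 173 172
  167 168 171 169 170 171 170 169 161 165 166 165 166 170 101  95 102 104
  105  98  94  76  75  74  77 101 119 123 123 121 117 113 109 107]
 [118  62  50  51  52  59  72  76  69  61  58  79  86  84  83  82  81  93
  160 174 176 168 165 164 170 169 166 163 164 165 171 174 174 171 172 168
  168 166 170 167 172 171 171 165 162 167 166 164 166 168  95  82  97 103
  103 107 106  97  83  77  82  88  85  81  80  77  78  76  79  88]
 [117  65  50  50  50  49  51  52  50  56  91 132 135 136 134 141 171 171
  172 175 175 171 167 163 168 168 166 163 163 167 171 175 172 175 171 171
  166 166 171 168 169 172 169 165 163 169 165 166 165 168  86  55  95 102
  103 103 103 102 104 102 103  83  77  79  77  90  91  93  93  95]]
(317, 211, 0.018) [0.57740799 0.06248103] 0.5807715513456666 -0.0028786354357236213
(317, 187, 0.032) [0.57525058 0.08591373] 0.5812642007797582 0.020648016827435375
(318, 243, 0.032) [0.58053781 0.03727772] 0.581045926361013 -0.02827405160537355
(317, 231, 0.018) [0.57906332 0.0442348 ] 0.5803635263245078 -0.02119525238633954
(317, 198, 0.018) [0.57635732 0.07406228] 0.5810305331264971 0.00874729393298429
grip 0.47983930180594325 0.02748882118239998
grip 0.48004070097208024 -0.02939500420168042
tcp 0.5804402807617722 -0.005494084111751146
```

```bash
python3 - <<'E'
import sys;sys.argv=["","w2.pkl"]
from meas import *
im=c["image"]
print("L jaw");print([(v,*im[v,317]) for v in range(178,204)])
print("R jaw");print([(v,*im[v,318]) for v in range(228,262)])
print("cass",g[262:350,317].astype(int))
print("cass row 305",g[305,275:360].astype(int));print("row 285",g[285,275:360].astype(int));print("row 335",g[335,275:360].astype(int))
print("crossbar",g[211,360:412].astype(int))
E
```

```text
L jaw
[(178, np.uint8(162), np.uint8(165), np.uint8(165)), (179, np.uint8(155), np.uint8(160), np.uint8(159)), (180, np.uint8(120), np.uint8(122), np.uint8(123)), (181, np.uint8(80), np.uint8(73), np.uint8(61)), (182, np.uint8(99), np.uint8(71), np.uint8(25)), (183, np.uint8(111), np.uint8(80), np.uint8(26)), (184, np.uint8(116), np.uint8(84), np.uint8(30)), (185, np.uint8(140), np.uint8(104), np.uint8(36)), (186, np.uint8(116), np.uint8(96), np.uint8(63)), (187, np.uint8(118), np.uint8(113), np.uint8(116)), (188, np.uint8(159), np.uint8(156), np.uint8(163)), (189, np.uint8(144), np.uint8(139), np.uint8(146)), (190, np.uint8(115), np.uint8(112), np.uint8(116)), (191, np.uint8(87), np.uint8(87), np.uint8(90)), (192, np.uint8(82), np.uint8(84), np.uint8(85)), (193, np.uint8(83), np.uint8(86), np.uint8(86)), (194, np.uint8(87), np.uint8(88), np.uint8(89)), (195, np.uint8(82), np.uint8(83), np.uint8(86)), (196, np.uint8(89), np.uint8(92), np.uint8(92)), (197, np.uint8(166), np.uint8(166), np.uint8(168)), (198, np.uint8(173), np.uint8(176), np.uint8(176)), (199, np.uint8(169), np.uint8(17
[... 2841 characters left out ...]
111 110 107
 111 112 111 114 118 118 120 122 117 113 116 110 107 106 102 102 102 102
 102 103 103 102 102 101 101 103 102 102 101 100 101  99 105 107 115 129
 132 134 135 113  86  92  90  90  90  94  91  92  91]
row 335 [ 8  6 14  6  4  5 11  5 20 33 36 31 35 36 36 35 34 35 36 35 40 35 34 36
 32 36 34 35 38 41 41 40 42 38 40 38 38 43 38 43 38 39 41 41 41 37 44 40
 40 39 34 41 39 39 40 40 35 37 33 36 35 35 35 34 34 36 40 34 32 36 34 34
 33 34 17  7  7  3  4  4  5  9  3  9 13]
crossbar [105 103 102 105 103 102 108 102 105 103 104 102  91 122 160 173 171 172
 178 172 169 171 171 172 168 168 168 174 173 169 169 166 165 165 169 170
 167 146 106 102 103 106 103 102 103 101  92  90 141 185 184 183]
```

```bash
python3 - <<'E'
import sys;sys.argv=["","w2.pkl"]
from meas import *
from scipy.spatial.transform import Rotation as Ro
th=np.radians(6.45);ex=np.array([np.cos(th),np.sin(th)]);ey=np.array([-ex[1],ex[0]])
def P(n,u,v,z):
    X=ray(c,u,v,z)[:2];print(n,(X@ex).round(4),(X@ey).round(4))
P("R top",318,241.5,.0395);P("R bot",318,236.5,.0245);P("R mid",318,239,.032);P("L top",317,190.5,.0395)
P("nest front",317,229.8,.018);P("cheek far",300,191,.026);P("cheek near",298,233,.026);P("cheek far inside? ",338,191,.026)
P("bar L",373,211,.042);P("bar R",397,211,.042)
o=c["obs"];R=Ro.from_euler("xyz",o["tool_rot"],degrees=True).as_matrix();p=o["tool_pos"]
for n,u,v,z in [("cap end",317,291.5,.2326),("cap inner",317,318,.2326),("facetL",302.5,305,.2326),("facetR",330,305,.2326),("sideL",282.5,300,.2186),("sideR",350,300,.2186)]:
    print(n,(R.T@(ray(c,u,v,z)-p)*1000).round(1))
E
```

```text
R top 0.5811 -0.0246
R bot 0.5812 -0.0244
R mid 0.5811 -0.0245
L top 0.5812 0.0191
nest front 0.5804 -0.02
cheek far 0.5667 0.0167
cheek near 0.5636 -0.0204
cheek far inside?  0.5991 0.016
bar L 0.6271 0.0014
bar R 0.647 0.0009
cap end [ 17.8  -0.3 -25.6]
cap inner [  6.5  -0.2 -25.6]
facetL [ 12.1  -5.9 -25.6]
facetR [ 12.1   4.8 -25.6]
sideL [  7.9 -14.8 -11.6]
sideR [  7.9  13.8 -11.6]
```

Jaw faces are at y = −24.5 and +19.1 mm (43.6 mm gap), nest centre is about 0.7 mm ahead of the TCP and 4.5 mm to the left, and yaw needs +1.4°. I'll go down to just above the jaws and check again.

Emit:
{"api": "drive_tool", "payload": {"moves": [{"x": 4.5,"y": 0.6,"z": 50,"rx": 0,"ry": 0,"rz": -0.024,"fingers": 0.4},{"x": 4.5,"y": 0.6,"z": 105,"rx": 0,"ry": 0,"rz": -0.024,"fingers": 0.4},{"x": 4.5,"y": 0.6,"z": 140,"rx": 0,"ry": 0,"rz": -0.024,"fingers": 0.4},{"x": 4.5,"y": 0.6,"z": 157,"rx": 0,"ry": 0,"rz": -0.024,"fingers": 0.4},{"x": 4.5,"y": 0.6,"z": 157,"rx": 0,"ry": 0,"rz": -0.024,"fingers": 0.4},{"x": 4.5,"y": 0.6,"z": 157,"rx": 0,"ry": 0,"rz": -0.024,"fingers": 0.4}]}}

```text
time_s: 9.0
tool_pos: [0.5791, 0.065, 0.052]
tool_rot: [179.8, 0.0, 96.4]
force: [-0.1, 0.2, -1.2]
grip_width: 0.0276
grasp_force: 12.0
```

```bash
python3 - <<'E'
from h import *
import pickle
from scipy.spatial.transform import Rotation as Ro
o=sensors.get_obs();c=cam("wrist");c["obs"]=o;pickle.dump(c,open("w3.pkl","wb"))
im=c["image"];g=cv2.cvtColor(im,cv2.COLOR_RGB2GRAY)
th=np.radians(6.45);ex=np.array([np.cos(th),np.sin(th)]);ey=np.array([-ex[1],ex[0]])
p=o["tool_pos"];print(p,o["tool_rot"],"tcp",p[:2]@ex,p[:2]@ey,o["grip_width"])
def pp(n,x,y,z): print(n,proj(c,[*(ex*x+ey*y),z]).round(1))
pp("Ljaw top",.5811,.0191,.0395);pp("Lcheek",.5667,.0167,.026);pp("cheek R",.5991,.016,.026);pp("cap end top",.581,.0185,p[2]+.0256);pp("capend bot",.581,.0185,p[2]-.0024)
u=int(proj(c,[*(ex*.5811+ey*.0191),.0395])[0])
for v in range(225,330,1): print(v,im[v,u-2:u+3].mean(0).astype(int),end=";")
E
```

```text
[0.57911616 0.06496725 0.0520332 ] [1.79837524e+02 1.59299073e-02 9.64390374e+01] tcp 0.5827486811375223 -0.0004996339780580783 0.027609721486510815
Ljaw top [313.6 255.7]
Lcheek [285.1 251.8]
cheek R [349.4 253.1]
cap end top [313.2 288.5]
capend bot [313.4 264.1]
225 [165 167 169];226 [164 167 168];227 [162 165 167];228 [161 164 164];229 [161 164 165];230 [160 163 163];231 [159 161 161];232 [158 161 161];233 [157 160 160];234 [155 158 159];235 [152 155 156];236 [150 153 154];237 [149 153 154];238 [131 134 135];239 [107 110 110];240 [79 77 70];241 [74 58 29];242 [75 54 19];243 [80 59 19];244 [134  99  34];245 [144 105  34];246 [142 104  38];247 [100  82  61];248 [77 72 74];249 [70 69 72];250 [84 82 87];251 [157 152 158];252 [155 151 156];253 [137 133 139];254 [126 122 128];255 [116 112 118];256 [95 94 97];257 [79 79 80];258 [84 84 85];259 [149 152 154];260 [160 164 165];261 [158 162 163];262 [159 162 163];263 [160 164 164];264 [161 164 166];265 [161 164 166];266 [157 160 162];267 [141 144 143];268 [105 106 102];269 [98 99 94];270 [91 93 87];271 [92 94 89];272 [93 95 91];273 [95 96 9
[... 275 characters left out ...]
91 94 88];291 [110 113 107];292 [161 163 154];293 [168 171 162];294 [166 170 162];295 [167 169 161];296 [167 170 162];297 [167 169 161];298 [167 169 163];299 [167 169 163];300 [166 168 160];301 [167 169 162];302 [165 168 161];303 [165 168 161];304 [165 167 160];305 [166 169 161];306 [165 168 160];307 [165 168 160];308 [165 168 160];309 [166 168 161];310 [165 169 160];311 [166 168 159];312 [165 169 160];313 [164 167 158];314 [166 168 160];315 [165 166 160];316 [165 168 160];317 [165 168 161];318 [156 160 152];319 [108 111 105];320 [156 158 151];321 [168 171 162];322 [166 169 161];323 [167 170 162];324 [160 162 155];325 [ 99 101  95];326 [44 46 43];327 [25 26 26];328 [28 29 29];329 [35 37 35];
```

```bash
python3 - <<'E'
from h import *
o=sensors.get_obs();c=cam("wrist");g=cv2.cvtColor(c["image"],cv2.COLOR_RGB2GRAY)
th=np.radians(6.45);ex=np.array([np.cos(th),np.sin(th)]);ey=np.array([-ex[1],ex[0]])
p=o["tool_pos"];print(o["time_s"],p,o["tool_rot"],"tcp",p[:2]@ex,p[:2]@ey,o["force"])
for v in (246,250,254,258,262,265): print(v,g[v,268:366].astype(int).tolist())
for v in (272,300,310): print(v,g[v,262:372].astype(int).tolist())
E
```

```text
9.05 [0.57920333 0.06505449 0.05219147] [1.79817967e+02 2.13616337e-02 9.64451951e+01] tcp 0.5828450970789841 -0.0004227445993510298 [ 0.31853738  0.64790777 -0.21833923]
246 [45, 46, 44, 44, 48, 47, 49, 49, 50, 53, 53, 55, 55, 55, 53, 55, 57, 63, 78, 84, 76, 77, 73, 63, 56, 53, 56, 64, 69, 74, 69, 68, 74, 72, 72, 75, 72, 71, 70, 76, 88, 103, 107, 111, 111, 112, 108, 98, 92, 80, 71, 68, 72, 71, 72, 75, 72, 75, 71, 73, 71, 67, 60, 52, 49, 55, 55, 55, 57, 55, 53, 51, 50, 53, 49, 53, 48, 51, 51, 51, 50, 45, 47, 43, 47, 47, 47, 45, 47, 48, 45, 47, 48, 50, 52, 51, 51, 48]
250 [99, 97, 97, 100, 98, 98, 98, 117, 115, 95, 95, 97, 92, 88, 121, 147, 153, 151, 151, 148, 145, 143, 148, 146, 147, 150, 128, 91, 85, 97, 97, 106, 105, 109, 106, 98, 100, 96, 94, 86, 83, 83, 83, 80, 81, 75, 77, 81, 80, 82, 84, 82, 90, 92, 97, 105, 101, 99, 97, 90, 83, 70, 56, 62, 74, 78, 79, 111, 140, 143, 140, 141, 140, 142, 139, 126, 107, 99, 93, 93, 89, 86, 79, 82, 92, 91, 89, 91, 89, 92, 89, 93, 96, 98, 98, 96, 96, 97]
254 [98, 97, 100, 97, 98, 96, 94, 101, 109, 111, 112, 108, 99, 71, 72, 127, 163, 165, 163, 163, 
[... 2483 characters left out ...]
168, 165, 168, 166, 165, 166, 168, 166, 166, 168, 166, 162, 146, 135, 131, 123, 122, 119, 122, 121, 122, 122, 123, 121, 118, 122, 121, 121, 120, 122, 120, 113, 76, 18, 6, 12, 5, 11, 15, 8, 11, 13, 9, 10, 3, 3, 10, 5, 5, 3, 6, 0, 5, 0]
310 [3, 6, 6, 8, 2, 7, 7, 3, 6, 9, 11, 0, 6, 10, 7, 4, 5, 6, 11, 6, 10, 27, 45, 61, 71, 74, 75, 73, 74, 73, 72, 73, 74, 75, 70, 74, 114, 145, 145, 140, 145, 160, 168, 168, 165, 167, 167, 166, 167, 167, 167, 165, 167, 166, 166, 169, 166, 168, 167, 168, 166, 168, 168, 168, 167, 169, 168, 159, 142, 128, 126, 123, 122, 126, 121, 122, 121, 120, 122, 121, 119, 121, 123, 122, 115, 102, 76, 47, 15, 10, 12, 13, 8, 9, 10, 15, 7, 12, 4, 13, 14, 15, 9, 3, 9, 4, 0, 8, 7, 4]
```

Two independent checks agree: shift −2.2 mm in tool y and +0.7 mm in tool x before lowering.

Emit:
{"api": "drive_tool", "payload": {"moves": [{"x": 0.7,"y": -2.2,"z": 0,"rx": 0,"ry": 0,"rz": 0,"fingers": 0.4},{"x": 0.7,"y": -2.2,"z": 0,"rx": 0,"ry": 0,"rz": 0,"fingers": 0.4},{"x": 0.7,"y": -2.2,"z": 0,"rx": 0,"ry": 0,"rz": 0,"fingers": 0.4},{"x": 0.7,"y": -2.2,"z": 0,"rx": 0,"ry": 0,"rz": 0,"fingers": 0.4}]}}

```text
time_s: 9.6
tool_pos: [0.5754, 0.0655, 0.0503]
tool_rot: [-180.0, 0.0, 96.5]
force: [-0.4, -0.4, -0.6]
grip_width: 0.0278
grasp_force: 12.0
```

```bash
cat > chk.py <<'E'
from h import *
from scipy.spatial.transform import Rotation as Ro
o=sensors.get_obs();c=cam("wrist");g=cv2.cvtColor(c["image"],cv2.COLOR_RGB2GRAY).astype(float)
th=np.radians(6.45);ex=np.array([np.cos(th),np.sin(th)]);ey=np.array([-ex[1],ex[0]])
p=o["tool_pos"];print(o["time_s"],p,o["tool_rot"],"tcp",p[:2]@ex,p[:2]@ey,o["force"],o["grasp_force"])
def edges(v,u0,u1,th):
    q=g[v,u0:u1]>th;k=np.nonzero(q)[0];return u0+k[0],u0+k[-1]
for v in (262,264,265,266): print(v,edges(v,262,366,130))
for v in (296,300,304): print(v,edges(v,290,340,155))
def loc(u,v,z): X=ray(c,u,v,z)[:2];return X@ex,X@ey
a,b=edges(265,262,366,130);print("nest",loc((a+b)/2,265,.018))
a,b=edges(300,290,340,155);print("cass",loc((a+b)/2,300,p[2]+.0256))
u=int((a+b)/2);col=g[240:330,u-2:u+3].mean(1).astype(int);print(col.tolist())
E
python3 chk.py
```

```text
9.6 [0.57540616 0.06545985 0.05030751] [-1.79996656e+02  6.31947265e-03  9.64729647e+01] tcp 0.579117501126447 0.0004066099561025882 [-0.44375823 -0.43677356 -0.64653398] 11.994046991357337
262 (np.int64(282), np.int64(358))
264 (np.int64(294), np.int64(351))
265 (np.int64(283), np.int64(352))
266 (np.int64(283), np.int64(356))
296 (np.int64(303), np.int64(329))
300 (np.int64(303), np.int64(329))
304 (np.int64(303), np.int64(329))
nest (np.float64(0.5793401814975523), np.float64(0.008375309245620605))
cass (np.float64(0.5785138148766583), np.float64(0.014651072296150813))
[151, 135, 111, 76, 50, 45, 49, 85, 91, 88, 77, 71, 71, 87, 149, 147, 132, 123, 115, 91, 82, 119, 156, 162, 161, 162, 164, 148, 105, 98, 94, 93, 93, 93, 95, 98, 98, 99, 96, 78, 145, 180, 172, 151, 157, 121, 98, 94, 95, 97, 96, 111, 161, 168, 168, 167, 166, 167, 166, 166, 167, 166, 167, 166, 166, 166, 166, 166, 166, 165, 166, 166, 166, 165, 166, 165, 166, 165, 158, 138, 160, 168, 165, 104, 80, 80, 49, 29, 29, 36]
```

Emit:
{"api": "drive_tool", "payload": {"moves": [{"x": 0,"y": 1.7,"z": 0,"rx": 0,"ry": 0,"rz": 0,"fingers": 0.4},{"x": 0,"y": 1.7,"z": 0,"rx": 0,"ry": 0,"rz": 0,"fingers": 0.4},{"x": 0,"y": 1.7,"z": 0,"rx": 0,"ry": 0,"rz": 0,"fingers": 0.4},{"x": 0,"y": 1.7,"z": 0,"rx": 0,"ry": 0,"rz": 0,"fingers": 0.4},{"x": 0,"y": 1.7,"z": 0,"rx": 0,"ry": 0,"rz": 0,"fingers": 0.4},{"x": 0,"y": 1.7,"z": 0,"rx": 0,"ry": 0,"rz": 0,"fingers": 0.4}]}}

```text
time_s: 10.4
tool_pos: [0.5771, 0.0657, 0.0503]
tool_rot: [180.0, 0.0, 96.5]
force: [-0.3, 0.4, -1.9]
grip_width: 0.028
grasp_force: 12.0
```

```bash
cat >> chk.py <<'E'
for v in (262,264,266): print(v,g[v,270:300:1].astype(int).tolist(),g[v,340:366].astype(int).tolist())
print("jaw",loc(u,259,.0395),loc(u,258,.0395),"capend",loc(u,291.3,p[2]+.0256),"capbot",loc(u,267.5,p[2]-.0024))
E
python3 chk.py
```

```text
10.4 [0.57712439 0.06569389 0.05034622] [1.79998460e+02 5.16775368e-03 9.64741854e+01] tcp 0.5808511456266927 0.0004461534645730375 [-0.28437078  0.35894263 -1.89374075] 11.994088564599252
262 (np.int64(279), np.int64(354))
264 (np.int64(280), np.int64(349))
265 (np.int64(280), np.int64(349))
266 (np.int64(280), np.int64(353))
296 (np.int64(303), np.int64(329))
300 (np.int64(303), np.int64(329))
304 (np.int64(303), np.int64(329))
nest (np.float64(0.57944445111174), np.float64(0.008388547117816489))
cass (np.float64(0.5801916013650177), np.float64(0.014683934583770195))
[151, 135, 112, 81, 56, 50, 55, 102, 110, 109, 86, 74, 69, 80, 148, 155, 137, 125, 118, 99, 80, 83, 151, 162, 161, 164, 162, 148, 105, 96, 92, 94, 93, 94, 96, 96, 98, 98, 97, 88, 146, 180, 163, 128, 141, 107, 97, 96, 95, 97, 96, 112, 160, 169, 167, 166, 167, 167, 167, 167, 167, 166, 166, 166, 167, 166, 166, 166, 166, 166, 166, 167, 166, 165, 166, 165, 165, 165, 158, 137, 158, 167, 167, 148, 96, 80, 47, 29, 25, 35]
262 [99, 96, 96, 98, 96, 98, 100, 97, 119, 147, 156, 157, 155, 158, 147, 111, 77, 79, 76, 80, 125, 162, 16
[... 269 characters left out ...]
 163, 162, 160, 160, 160, 162] [160, 159, 163, 160, 160, 160, 162, 159, 149, 134, 120, 109, 112, 110, 100, 72, 47, 42, 47, 76, 99, 96, 96, 99, 94, 99]
266 [97, 97, 98, 98, 95, 99, 100, 96, 92, 120, 157, 164, 157, 151, 152, 151, 153, 151, 126, 90, 130, 162, 162, 161, 163, 159, 162, 163, 162, 162] [163, 160, 161, 163, 161, 160, 163, 161, 163, 163, 156, 152, 152, 143, 104, 59, 52, 50, 51, 77, 95, 96, 98, 96, 97, 97]
jaw (np.float64(0.5802050663334026), np.float64(0.01903424951462393)) (np.float64(0.5802044140638225), np.float64(0.019527486144904557)) capend (np.float64(0.5801867806871852), np.float64(0.018329260017268173)) capbot (np.float64(0.580202136507798), np.float64(0.017881950429633253))
```

Lateral alignment is within 0.3 mm. I'll shift −0.8 mm in tool x and lower to just inside the cheeks.

Emit:
{"api": "drive_tool", "payload": {"moves": [{"x": -0.8,"y": 0.2,"z": 0,"rx": 0,"ry": 0,"rz": 0,"fingers": 0.4},{"x": -0.8,"y": 0.2,"z": 6,"rx": 0,"ry": 0,"rz": 0,"fingers": 0.4},{"x": -0.8,"y": 0.2,"z": 12,"rx": 0,"ry": 0,"rz": 0,"fingers": 0.4},{"x": -0.8,"y": 0.2,"z": 17,"rx": 0,"ry": 0,"rz": 0,"fingers": 0.4},{"x": -0.8,"y": 0.2,"z": 21,"rx": 0,"ry": 0,"rz": 0,"fingers": 0.4},{"x": -0.8,"y": 0.2,"z": 24,"rx": 0,"ry": 0,"rz": 0,"fingers": 0.4},{"x": -0.8,"y": 0.2,"z": 24,"rx": 0,"ry": 0,"rz": 0,"fingers": 0.4},{"x": -0.8,"y": 0.2,"z": 24,"rx": 0,"ry": 0,"rz": 0,"fingers": 0.4}]}}

```text
time_s: 11.45
tool_pos: [0.5773, 0.0647, 0.0262]
tool_rot: [-180.0, 0.0, 96.5]
force: [0.5, -1.8, -1.8]
grip_width: 0.0274
grasp_force: 12.0
```

Emit:
{"api": "drive_tool", "payload": {"moves": [{"x": 0,"y": 0,"z": 2,"rx": 0,"ry": 0,"rz": 0,"fingers": 0.4},{"x": 0,"y": 0,"z": 4,"rx": 0,"ry": 0,"rz": 0,"fingers": 0.4},{"x": 0,"y": 0,"z": 5.5,"rx": 0,"ry": 0,"rz": 0,"fingers": 0.4},{"x": 0,"y": 0,"z": 5.5,"rx": 0,"ry": 0,"rz": 0,"fingers": 0.4},{"x": 0,"y": 0,"z": 5.5,"rx": 0,"ry": 0,"rz": 0,"fingers": 0.4}]}}

```text
time_s: 12.08
tool_pos: [0.5775, 0.0647, 0.0208]
tool_rot: [180.0, 0.0, 96.5]
force: [1.3, -2.0, -2.0]
grip_width: 0.0279
grasp_force: 12.0
```

```bash
cat > chk2.py <<'E'
from h import *
o=sensors.get_obs();c=cam("wrist");g=cv2.cvtColor(c["image"],cv2.COLOR_RGB2GRAY).astype(float)
th=np.radians(6.45);ex=np.array([np.cos(th),np.sin(th)]);ey=np.array([-ex[1],ex[0]])
p=o["tool_pos"];print(o["time_s"],p,o["tool_rot"],"tcp",p[:2]@ex,p[:2]@ey,o["force"],o["grasp_force"])
def pp(n,x,y,z): print(n,proj(c,[*(ex*x+ey*y),z]).round(1))
pp("jaw",.581,.0192,.0395);pp("jaw mid",.581,.0192,.032);pp("cap end top",.581,.0175,.046);pp("cap end top if 10 high",.581,.0175,.056)
u=316
print(g[240:335,u-2:u+3].mean(1).astype(int).tolist())
E
python3 chk2.py
```

```text
12.075 [0.57753634 0.06473979 0.02077486] [1.79985807e+02 1.39304003e-02 9.64681822e+01] tcp 0.5811533060495306 -0.0005481832520856239 [ 1.25483311 -2.01585806 -2.0457356 ] 11.995023461220171
jaw [317.2 280.1]
jaw mid [317.1 273.4]
cap end top [317.2 290.5]
cap end top if 10 high [317.3 301.4]
[138, 153, 154, 159, 161, 161, 161, 160, 160, 158, 158, 159, 158, 156, 157, 156, 153, 151, 150, 148, 132, 112, 88, 58, 51, 56, 98, 109, 108, 100, 75, 70, 71, 70, 86, 154, 152, 134, 124, 117, 114, 154, 166, 166, 161, 121, 97, 93, 94, 94, 95, 106, 158, 166, 166, 166, 165, 165, 165, 164, 166, 165, 165, 165, 164, 165, 165, 165, 164, 165, 164, 164, 164, 164, 164, 164, 163, 163, 156, 109, 153, 165, 163, 166, 162, 103, 48, 27, 27, 34, 36, 35, 36, 37, 36]
```

Emit:
{"api": "drive_tool", "payload": {"moves": [{"x": 0,"y": 0,"z": 0.5,"rx": 0,"ry": 0,"rz": 0,"fingers": 0.4},{"x": 0,"y": 0,"z": 0.5,"rx": 0,"ry": 0,"rz": 0,"fingers": 0.4},{"x": 0,"y": 0,"z": 0.5,"rx": 0,"ry": 0,"rz": 0,"fingers": 0.25},{"x": 0,"y": 0,"z": 0.5,"rx": 0,"ry": 0,"rz": 0,"fingers": 0.1},{"x": 0,"y": 0,"z": 0.5,"rx": 0,"ry": 0,"rz": 0,"fingers": 0.0},{"x": 0,"y": 0,"z": 0.5,"rx": 0,"ry": 0,"rz": 0,"fingers": 0.0},{"x": 0,"y": 0,"z": 0.5,"rx": 0,"ry": 0,"rz": 0,"fingers": 0.0},{"x": 0,"y": 0,"z": 0.5,"rx": 0,"ry": 0,"rz": 0,"fingers": 0.0}]}}

```text
time_s: 13.12
tool_pos: [0.5774, 0.0649, 0.0203]
tool_rot: [-180.0, 0.0, 96.5]
force: [-0.3, 0.5, -0.2]
grip_width: 0.044
grasp_force: 0.0
```

```bash
python3 chk2.py
```

```text
13.125 [0.57738225 0.06492582 0.02032139] [-1.79998752e+02  2.27190050e-03  9.64715396e+01] tcp 0.5810210925741672 -0.0003460221753754378 [-0.27834869  0.54269004 -0.24882155] 0.0
jaw [317.5 281.1]
jaw mid [317.5 274.3]
cap end top [317.6 291.5]
cap end top if 10 high [317.7 302.5]
[97, 136, 149, 152, 154, 156, 157, 157, 155, 155, 156, 155, 154, 153, 153, 154, 152, 149, 148, 146, 144, 130, 108, 83, 55, 50, 55, 98, 106, 105, 97, 74, 67, 67, 67, 83, 151, 150, 129, 121, 114, 112, 152, 163, 161, 149, 104, 91, 92, 93, 93, 89, 113, 157, 162, 161, 160, 161, 160, 160, 161, 161, 160, 161, 161, 160, 161, 160, 160, 161, 160, 160, 160, 159, 160, 160, 159, 159, 159, 145, 100, 149, 160, 160, 161, 155, 96, 40, 25, 29, 33, 35, 35, 34, 35]
```

The cassette is seated and released. Rising, turning, and moving over the grips with the fingers fully open.

Emit:
{"api": "drive_tool", "payload": {"moves": [{"x": 0,"y": 0,"z": -15,"rx": 0,"ry": 0,"rz": 0,"fingers": 0.0},{"x": 0,"y": 0,"z": -50,"rx": 0,"ry": 0,"rz": 0,"fingers": 0.0},{"x": 0,"y": 0,"z": -100,"rx": 0,"ry": 0,"rz": 0,"fingers": -0.5},{"x": 0,"y": -20,"z": -150,"rx": 0,"ry": 0,"rz": 0.18,"fingers": -1},{"x": 0,"y": -40,"z": -180,"rx": 0,"ry": 0,"rz": 0.36,"fingers": -1},{"x": 0,"y": -60,"z": -180,"rx": 0,"ry": 0,"rz": 0.54,"fingers": -1},{"x": 0,"y": -80,"z": -180,"rx": 0,"ry": 0,"rz": 0.72,"fingers": -1},{"x": -0.5,"y": -103,"z": -180,"rx": 0,"ry": 0,"rz": 0.9,"fingers": -1},{"x": -0.5,"y": -103,"z": -180,"rx": 0,"ry": 0,"rz": 1.08,"fingers": -1},{"x": -0.5,"y": -103,"z": -180,"rx": 0,"ry": 0,"rz": 1.26,"fingers": -1},{"x": -0.5,"y": -103,"z": -180,"rx": 0,"ry": 0,"rz": 1.42,"fingers": -1},{"x": -0.5,"y": -103,"z": -180,"rx": 0,"ry": 0,"rz": 1.571,"fingers": -1},{"x": -0.5,"y": -103,"z": -180,"rx": 0,"ry": 0,"rz": 1.571,"fingers": -1},{"x": -0.5,"y": -103,"z": -180,"rx": 0,"ry": 0,"rz": 1.571,"fingers": -1},{"x": -0.5,"y": -103,"z": -180,"rx": 0,"ry": 0,"rz": 1.571,"fingers": -1},{"x": -0.5,"y": -103,"z": -180,"rx": 0,"ry": 0,"rz": 1.571,"fingers": -1}]}}

```text
time_s: 15.18
tool_pos: [0.4751, 0.0529, 0.2004]
tool_rot: [180.0, 0.0, 6.5]
force: [0.2, -0.2, 0.4]
grip_width: 0.0866
grasp_force: 0.0
```

```bash
cat > gr.py <<'E'
from h import *
o=sensors.get_obs();c=cam("wrist");g=cv2.cvtColor(c["image"],cv2.COLOR_RGB2GRAY)
th=np.radians(6.45);ex=np.array([np.cos(th),np.sin(th)]);ey=np.array([-ex[1],ex[0]])
p=o["tool_pos"];print(o["time_s"],p,o["tool_rot"],"tcp",p[:2]@ex,p[:2]@ey,o["grip_width"],o["qpos"])
for x,y in((.48,.0275),(.48,-.0294),(.581,0)): print(proj(c,[*(ex*x+ey*y),.044]).round(0))
m=(g<35).astype(np.uint8)
n,l,s,ce=cv2.connectedComponentsWithStats(m)
for i in range(1,n):
    if s[i][4]>150: print(s[i],ce[i].round(1))
for v in (200,215,230): 
    r=m[v].astype(int);k=np.nonzero(np.diff(r))[0];print(v,k, [ (X@ex).round(4).tolist() and ((X@ex).round(4),(X@ey).round(4)) for X in [ray(c,u+1,v,.044)[:2] for u in k]])
# cassette centre column / bright regions in nest
pickle_ok=cv2.imwrite("pics/hid.png",c["image"][:,:,::-1])
E
python3 gr.py
```

```text
15.175 [0.47508086 0.0528754  0.20036481] [1.79997161e+02 1.68041961e-03 6.50981444e+00] tcp 0.47801353862919627 -0.0008280284360216508 0.08662864310174886 [ 29.20223558  -1.18517241 -37.84565734 106.25883241  -0.75102838
  74.68014776 -91.92920795]
[282. 219.]
[352. 219.]
[316.  86.]
[278 169  12  96 897] [283.7 215.4]
[348 169  13  96 957] [353.7 215.8]
[ 526  171   56   51 1340] [554.6 192.2]
[597 264  25  30 502] [608.9 278.2]
[    0   293   640   187 84021] [322.7 402.3]
200 [278 288 348 359 528 572] [(np.float64(0.4957), np.float64(0.0293)), (np.float64(0.4957), np.float64(0.0213)), (np.float64(0.4958), np.float64(-0.0267)), (np.float64(0.4958), np.float64(-0.0355)), (np.float64(0.4961), np.float64(-0.1706)), (np.float64(0.4961), np.float64(-0.2057))]
215 [278 288 348 358 542 544 557 561] [(np.float64(0.4834), np.float64(0.0296)), (np.float64(0.4834), np.float64(0.0215)), (np.float64(0.4835), np.float64(-0.027)), (np.float64(0.4835), np.float64(-0.0351)), (np.float64(0.4838), np.float64(-0.1837)), (np.float64(0.4838), np.float64(-0.1854)), (np.float64(0.4839), np.float64(-0.1959)), (np.float64(0.4839), np.float64(-0.1991))]
230 [279 288 347 358] [(np.float64(0.4709), np.float64(0.0291)), (np.float64(0.4709), np.float64(0.0217)), (np.float64(0.471), np.float64(-0.0265)), (np.float64(0.471), np.float64(-0.0355))]
```

The grips' outer faces are at +29.5 and −35.2 mm, middle −2.8. I'll shift 2 mm and descend to grip height with the fingers fully open.

Emit:
{"api": "drive_tool", "payload": {"moves": [{"x": 4,"y": 2,"z": 50,"rx": 0,"ry": 0,"rz": 0,"fingers": -1},{"x": 4,"y": 2,"z": 100,"rx": 0,"ry": 0,"rz": 0,"fingers": -1},{"x": 4,"y": 2,"z": 130,"rx": 0,"ry": 0,"rz": 0,"fingers": -1},{"x": 4,"y": 2,"z": 145,"rx": 0,"ry": 0,"rz": 0,"fingers": -1},{"x": 4,"y": 2,"z": 160,"rx": 0,"ry": 0,"rz": 0,"fingers": -1},{"x": 4,"y": 2,"z": 172,"rx": 0,"ry": 0,"rz": 0,"fingers": -1},{"x": 4,"y": 2,"z": 182,"rx": 0,"ry": 0,"rz": 0,"fingers": -1},{"x": 4,"y": 2,"z": 188,"rx": 0,"ry": 0,"rz": 0,"fingers": -1},{"x": 4,"y": 2,"z": 188,"rx": 0,"ry": 0,"rz": 0,"fingers": -1},{"x": 4,"y": 2,"z": 188,"rx": 0,"ry": 0,"rz": 0,"fingers": -1}]}}

```text
time_s: 16.48
tool_pos: [0.4797, 0.0513, 0.0127]
tool_rot: [180.0, -0.0, 6.5]
force: [-0.6, 0.1, 0.0]
grip_width: 0.0868
grasp_force: 0.0
```

Emit:
{"api": "drive_tool", "payload": {"moves": [{"x": 0,"y": 0,"z": 0,"rx": 0,"ry": 0,"rz": 0,"fingers": -0.7},{"x": 0,"y": 0,"z": 0,"rx": 0,"ry": 0,"rz": 0,"fingers": -0.55},{"x": 0,"y": 0,"z": 0,"rx": 0,"ry": 0,"rz": 0,"fingers": -0.45},{"x": 0,"y": 0,"z": 0,"rx": 0,"ry": 0,"rz": 0,"fingers": -0.4},{"x": 0,"y": 0,"z": 0,"rx": 0,"ry": 0,"rz": 0,"fingers": -0.35},{"x": 0,"y": 0,"z": 0,"rx": 0,"ry": 0,"rz": 0,"fingers": -0.35},{"x": 0,"y": 0,"z": 0,"rx": 0,"ry": 0,"rz": 0,"fingers": -0.35}], "force": 6}}

```text
time_s: 17.35
tool_pos: [0.4795, 0.0513, 0.0124]
tool_rot: [180.0, -0.0, 6.5]
force: [-0.7, 0.4, 1.2]
grip_width: 0.059
grasp_force: 2.1
```

Emit:
{"api": "drive_tool", "payload": {"moves": [{"x": 0,"y": 0,"z": 0,"rx": 0,"ry": 0,"rz": 0,"fingers": -0.31},{"x": 0,"y": 0,"z": 0,"rx": 0,"ry": 0,"rz": 0,"fingers": -0.28},{"x": 0,"y": 0,"z": 0,"rx": 0,"ry": 0,"rz": 0,"fingers": -0.25},{"x": 0,"y": 0,"z": 0,"rx": 0,"ry": 0,"rz": 0,"fingers": -0.25},{"x": 0,"y": 0,"z": 0,"rx": 0,"ry": 0,"rz": 0,"fingers": -0.25}]}}

```text
time_s: 17.98
tool_pos: [0.4795, 0.0512, 0.0124]
tool_rot: [180.0, -0.0, 6.5]
force: [1.4, -0.5, 2.1]
grip_width: 0.0566
grasp_force: 6.0
```

Emit:
{"api": "drive_tool", "payload": {"moves": [{"x": 0,"y": 0,"z": 0,"rx": 0,"ry": 0,"rz": 0,"fingers": -0.28},{"x": 0,"y": 0,"z": 0,"rx": 0,"ry": 0,"rz": 0,"fingers": -0.27},{"x": 0,"y": 0,"z": 0,"rx": 0,"ry": 0,"rz": 0,"fingers": -0.27}], "force": 9}}

```text
time_s: 18.35
tool_pos: [0.4795, 0.0513, 0.0124]
tool_rot: [180.0, -0.0, 6.5]
force: [1.2, 0.1, 1.2]
grip_width: 0.0556
grasp_force: 8.0
```

Emit:
{"api": "drive_tool", "payload": {"moves": [{"x": 0,"y": 0,"z": 0,"rx": 0,"ry": 0,"rz": 0,"fingers": -0.25},{"x": 0,"y": 0,"z": 0,"rx": 0,"ry": 0,"rz": 0,"fingers": -0.25},{"x": 0,"y": 0,"z": 0,"rx": 0,"ry": 0,"rz": 0,"fingers": -0.25}], "force": 10}}

```text
time_s: 18.73
tool_pos: [0.4795, 0.0513, 0.0124]
tool_rot: [180.0, -0.0, 6.5]
force: [1.8, -0.9, 2.0]
grip_width: 0.0547
grasp_force: 9.0
```

Emit:
{"api": "drive_tool", "payload": {"moves": [{"x": 0,"y": 0,"z": 0,"rx": 0,"ry": 0,"rz": 0,"fingers": -0.23},{"x": 0,"y": 0,"z": 0,"rx": 0,"ry": 0,"rz": 0,"fingers": -0.22},{"x": 0,"y": 0,"z": 0,"rx": 0,"ry": 0,"rz": 0,"fingers": -0.22}], "force": 10}}

```text
time_s: 19.1
tool_pos: [0.4795, 0.0513, 0.0124]
tool_rot: [180.0, -0.0, 6.5]
force: [1.9, -0.0, 1.6]
grip_width: 0.0532
grasp_force: 6.6
```

The force peaked at about 9 N and has fallen to 6.6 N, so the cassette is giving. I'll continue in small steps.

Emit:
{"api": "drive_tool", "payload": {"moves": [{"x": 0,"y": 0,"z": 0,"rx": 0,"ry": 0,"rz": 0,"fingers": -0.205},{"x": 0,"y": 0,"z": 0,"rx": 0,"ry": 0,"rz": 0,"fingers": -0.195},{"x": 0,"y": 0,"z": 0,"rx": 0,"ry": 0,"rz": 0,"fingers": -0.195}], "force": 9}}

```text
time_s: 19.48
tool_pos: [0.4795, 0.0514, 0.0124]
tool_rot: [-180.0, -0.0, 6.5]
force: [3.4, -0.1, 1.0]
grip_width: 0.0522
grasp_force: 2.1
```

Emit:
{"api": "drive_tool", "payload": {"moves": [{"x": 0,"y": 0,"z": 0,"rx": 0,"ry": 0,"rz": 0,"fingers": -0.18},{"x": 0,"y": 0,"z": 0,"rx": 0,"ry": 0,"rz": 0,"fingers": -0.18},{"x": 0,"y": 0,"z": 0,"rx": 0,"ry": 0,"rz": 0,"fingers": -0.18}], "force": 5}}

```text
time_s: 19.85
tool_pos: [0.4793, 0.0513, 0.0123]
tool_rot: [-180.0, 0.0, 6.5]
force: [1.8, 0.8, 0.9]
grip_width: 0.0516
grasp_force: 2.1
```

Only the 2.1 N return spring is left, so it has snapped shut and the jaws are free. Opening and withdrawing.

Emit:
{"api": "drive_tool", "payload": {"moves": [{"x": 0,"y": 0,"z": 0,"rx": 0,"ry": 0,"rz": 0,"fingers": -0.3},{"x": 0,"y": 0,"z": 0,"rx": 0,"ry": 0,"rz": 0,"fingers": -0.4},{"x": 0,"y": 0,"z": 0,"rx": 0,"ry": 0,"rz": 0,"fingers": -0.55},{"x": 0,"y": 0,"z": 0,"rx": 0,"ry": 0,"rz": 0,"fingers": -1},{"x": 0,"y": 0,"z": 0,"rx": 0,"ry": 0,"rz": 0,"fingers": -1},{"x": 0,"y": 0,"z": 0,"rx": 0,"ry": 0,"rz": 0,"fingers": -1},{"x": 0,"y": 0,"z": 0,"rx": 0,"ry": 0,"rz": 0,"fingers": -1},{"x": 0,"y": 0,"z": -15,"rx": 0,"ry": 0,"rz": 0,"fingers": -1},{"x": 0,"y": 0,"z": -50,"rx": 0,"ry": 0,"rz": 0,"fingers": -1},{"x": 0,"y": 0,"z": -100,"rx": 0,"ry": 0,"rz": 0,"fingers": -1},{"x": 0,"y": 0,"z": -150,"rx": 0,"ry": 0,"rz": 0,"fingers": -1},{"x": 0,"y": 0,"z": -188,"rx": 0,"ry": 0,"rz": 0,"fingers": -1},{"x": 0,"y": 0,"z": -188,"rx": 0,"ry": 0,"rz": 0,"fingers": -1},{"x": 0,"y": 0,"z": -188,"rx": 0,"ry": 0,"rz": 0,"fingers": -1}]}}

```text
time_s: 21.6
tool_pos: [0.4789, 0.0513, 0.2003]
tool_rot: [180.0, 0.0, 6.5]
force: [-1.7, 0.4, -0.2]
grip_width: 0.087
grasp_force: 0.0
```

```bash
python3 gr.py; python3 - <<'E'
from h import *
c=cam("wrist");g=cv2.cvtColor(c["image"],cv2.COLOR_RGB2GRAY)
th=np.radians(6.45);ex=np.array([np.cos(th),np.sin(th)]);ey=np.array([-ex[1],ex[0]])
a=proj(c,[*(ex*.581+ey*.025),.046]);b=proj(c,[*(ex*.581-ey*.03),.046]);print(a,b)
v=int(a[1]);u0=int(a[0])-4;r=g[v-1:v+2,u0:int(b[0])+6].mean(0).astype(int)
for i,x in enumerate(r): print(x,"%.1f"%(1000*(ray(c,u0+i,v,.046)[:2]@ey)),end="; ")
E
```

```text
21.6 [0.47888321 0.05131672 0.20028011] [1.79977909e+02 1.39951295e-02 6.47309178e+00] tcp 0.4816167222600302 -0.0028039846585971168 0.08698047071301268 [ 30.00766549  -0.60091987 -38.63709011 105.80225336  -0.36667824
  74.68225682 -92.05783172]
[279. 223.]
[349. 224.]
[313.  91.]
[276 174  11  95 891] [281.3 220.1]
[345 174  13  96 937] [351.1 219.8]
[ 523  175   55   43 1189] [551.9 194.5]
[594 268  25  32 509] [606.  281.8]
[    0   293   640   187 83773] [322.4 402.2]
200 [276 285 346 356 528 571] [(np.float64(0.4993), np.float64(0.0288)), (np.float64(0.4993), np.float64(0.0216)), (np.float64(0.4994), np.float64(-0.0271)), (np.float64(0.4994), np.float64(-0.0351)), (np.float64(0.4996), np.float64(-0.1726)), (np.float64(0.4996), np.float64(-0.207))]
215 [276 285 346 356 529 533 557 559] [(np.float64(0.487), np.float64(0.0291)), (np.float64(0.487), np.float64(0.0219)), (np.float64(0.4871), np.float64(-0.0274)), (np.float64(0.4871), np.float64(-0.0355)), (np.float64(0.4873), np.float64(-0.1753)), (np.float64(0.4873), np.float64(-0.1785)), (np.float64(0.4873), np.float64(-0.1979)), 
[... 408 characters left out ...]
.8; 87 19.1; 50 18.4; 37 17.6; 40 16.9; 42 16.2; 40 15.4; 65 14.7; 128 14.0; 147 13.2; 138 12.5; 155 11.8; 158 11.0; 157 10.3; 157 9.6; 157 8.8; 156 8.1; 157 7.4; 157 6.6; 157 5.9; 155 5.1; 154 4.4; 156 3.7; 155 2.9; 154 2.2; 141 1.5; 102 0.7; 78 0.0; 80 -0.7; 80 -1.5; 78 -2.2; 79 -2.9; 79 -3.7; 79 -4.4; 79 -5.1; 78 -5.9; 77 -6.6; 78 -7.3; 78 -8.1; 78 -8.8; 78 -9.6; 79 -10.3; 78 -11.0; 77 -11.8; 77 -12.5; 77 -13.2; 76 -14.0; 77 -14.7; 76 -15.4; 77 -16.2; 76 -16.9; 75 -17.6; 70 -18.4; 49 -19.1; 30 -19.8; 33 -20.6; 39 -21.3; 41 -22.0; 39 -22.8; 59 -23.5; 102 -24.3; 119 -25.0; 116 -25.7; 115 -26.5; 114 -27.2; 114 -27.9; 113 -28.7; 111 -29.4; 110 -30.1; 106 -30.9; 89 -31.6; 108 -32.3; 144 -33.1;
```

The handles are back at their open width. The cassette measures about 33 mm between the top edges of its end faces, against 37.7 mm when open, and no gap shows between cap and body. It is centred in the nest, so I'm handing in.

```bash
python3 -c "
from cell import workorder
print(workorder.sign_off())"
```

```text
the job is handed in; nothing more can be done
None
```

The job is handed in: the cassette is snapped shut and centred in the nest, and both handles are back at their open width. The grip force peaked at about 9 N per handle, below the 13 N cracking limit. I did not re-check the flask, vial and dish, but saw no sign of contact with them.

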